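# Rebuild the spindle stack of a mini centrifuge after washing

### The job

Rebuild the spindle of the open mini centrifuge with the three washed steel rings, from the largest bore to the smallest: first the wide bearing spacer that drains on edge in the white rack, recessed face down over the hub's register disc, then the middle spacer, then the small-bore collar. Each must sit fully home and level, the bearing spacer on the hub and the others on the ring below. Leave the vial and the two capped containers standing where they are.

Things in the scene. Friction and masses are not known exactly. Their poses are not given: they have to be found in the camera images.
- spinner: White round mini centrifuge, fixed, 188 mm across; origin under the spindle axis on the worktop, -x its front with the control panel. Open well round the spindle, 124 mm across: floor 25 mm, rim 70 mm above the worktop. The lid stands open behind, leaning back from 110 mm behind the spindle (+x side), up to 230 mm high.
- hub_seat (a point): Centre of the hub's flat seat face (52 mm across) on the spindle axis, 42 mm above the worktop; z up along the spindle. Steps of the steel spindle, heights above this seat: register disc 38 mm across, 0 to 4 mm; shaft 26.2 mm across, 4 to 11 mm; 20.2 mm across, 11 to 21 mm; 14.2 mm across, 21 to 42 mm; conical nose to the tip at 48 mm. Shoulders have 1.5 mm chamfers.
- spindle_tip (a point): Top of the spindle's conical nose (7 mm across there), on the axis, 48 mm above hub_seat; fixed.
- bearing_spacer_center (a point): Centre of the wide steel ring: outer diameter 64 mm, 12 mm thick, bore 28 mm, about 0.1 kg, loose. z is the ring axis, out of the plain face; the -z face has a recess 42 mm across, 4.5 mm deep, which must face down over the register disc. Starts on edge in the rack, z level, pointing away from the robot (recess towards it), centre 37 mm above the worktop. Seated: 6 mm above hub_seat.
- middle_spacer_center (a point): Centre (half-way up) of the middle spacer, a plain steel ring: outer diameter 54 mm, 10 mm thick, bore 22 mm, loose, lying flat on the mat; z is the ring axis. Either face may be up. Seated on the wide spacer: 17 mm above hub_seat.
- top_collar_center (a point): Centre (half-way up) of the collar, a steel ring: outer diameter 46 mm, 14 mm thick, bore 16 mm, loose, lying flat on the mat; z is the ring axis, up at the start; top outer edge bevelled 2 mm. Either face may be up. Seated on the middle spacer: 29 mm above hub_seat.
- drain_rack: White plastic drain rack, fixed; origin under its centre on the worktop; 80 (x) by 84 (y) by 44 mm high. The wide ring stands in the middle slot (14 mm wide, along y, floor 6 mm up). End cheeks reach 44 mm and fins beside the slot 42 mm above the worktop; only the top 25 mm of the ring stand clear.
- bench_mat: Dark rubber mat, fixed; origin under its centre; 270 (x) by 150 (y) by 2 mm. The middle spacer and the collar lie on it, one about 65 mm to its -x side, the other to its +x side. The worktop behind the drain rack (further from the robot), between centrifuge and mat, is bare.
- container_teal: White container with teal screw cap, 42 mm across, 88 mm high, loose, stands upright; origin under its centre. A bystander.
- vial_0: Glass vial with brown stopper, 21 mm across, 72 mm high, loose, stands upright; origin under its centre. A bystander.
- control_red_a: White container with red screw cap, 26 mm across, 83 mm high, loose, stands upright; origin under its centre. A bystander.
There are look-alikes about, which are no part of the job. Leave any green look-alike of the part that bears bearing_spacer_center alone.

How it is judged:
On the way, in this order (a step that is already met when the one before it is completed fails the run):
1. the wide bearing spacer is threaded on the spindle first, past the two upper steps (horizontal distance between bearing_spacer_center and hub_seat below 0.005 m and z of bearing_spacer_center in the frame of hub_seat between 0.003 and 0.016 m), for 0.1 s.
2. the middle spacer is threaded on the spindle above it (all of step 1 and horizontal distance between middle_spacer_center and hub_seat below 0.005 m and z of middle_spacer_center in the frame of hub_seat between 0.014 and 0.027 m), for 0.1 s.
3. the collar is home on top, with both spacers home below it (horizontal distance between each of bearing_spacer_center, middle_spacer_center, top_collar_center and hub_seat below 0.0025 m and z of bearing_spacer_center in the frame of hub_seat between 0.004 and 0.008 m and angle between bearing_spacer_center's own z axis and vertical below 0.06 rad and z of middle_spacer_center in the frame of hub_seat between 0.015 and 0.019 m and angle between the z axis of each of middle_spacer_center, top_collar_center and the z axis of hub_seat, either way round below 0.06 rad and z of top_collar_center in the frame of hub_seat between 0.027 and 0.031 m), for 0.2 s.
At the end, for the whole second after the job is handed in: Bottom to top: wide spacer (recess down), middle spacer, collar on the spindle, each within 2.5 mm of its axis, 2 mm of its seated height (centres 6, 17, 29 mm above hub_seat) and 0.06 rad of level, at rest and released; vial and capped containers upright, shifted under 20 mm (all of step 3 and linear speed of each of bearing_spacer, middle_spacer, top_collar below 0.02 m/s and angle between each of container_teal, vial_0, control_red_a's own z axis and vertical below 0.15 rad); the robot touches nothing.
It fails at once if the teal-capped container is shifted by more than 20 mm or tipped over (distance of container_teal from where it was at the start of the episode above 0.02 m or angle between container_teal's own z axis and vertical above 0.3 rad).
It fails at once if the brown-stoppered glass vial is shifted by more than 20 mm or tipped over (distance of vial_0 from where it was at the start of the episode above 0.02 m or angle between vial_0's own z axis and vertical above 0.3 rad).
It fails at once if the red-capped container is shifted by more than 20 mm or tipped over (distance of control_red_a from where it was at the start of the episode above 0.02 m or angle between control_red_a's own z axis and vertical above 0.3 rad).
It also fails if it takes over 72 s, if anything falls off the work surface, if the arm or the gripper's body presses on something with over 40 N, if the wrist force passes 120 N, or if a joint passes its speed limit or range.

### The arm

A 6-joint arm with a two-finger parallel gripper is mounted at the origin on a cart in front of the work surface, level with it; the furniture and walls round the work are solid. World frame = base frame: x ahead of the robot, y to its left, z up, the work surface at z = 0. Lengths are in m, angles in rad, forces in N, time in s.
With the tool pointing down it reaches from about 0.325 to 0.875 m from the base axis. Payload 4.4 kg.
Tool frame: the origin (TCP) lies midway between the tips of the shut fingers; the grasp point (between the pads) lies 19 mm behind it; z points along the fingers, x is the direction in which the jaws open and shut, and the axes are right-handed (so a half turn about z gives the same grasp; the last joint's range is limited). The gripper opens to 85 mm and grips with 20 to 120 N. Pads are 22 mm wide; open, the fingers measure 114 mm over their backs; the gripper's body (76 mm by 85 mm) begins 54 mm behind the grasp point. The pads swing forward as they close: fully open they stand 13 mm farther back than shut.
Start: joints at [-1.337, 0.207, 1.542, -0, 1.393, -0.15], TCP at [0.215, -0.533, 0.231] pointing down, gripper open.
Joint ranges: [-2.73, 2.73], [-0.86, 2.22], [0.23, 2.46], [-1.11, 4.25], [0.08, 2.63], [-2.82, 2.82]. Speed limits (rad/s): [2.79, 2.79, 3.14, 3.14, 3.14, 3.14].

### API

Orientations are given as a rotation vector (axis times angle).
In Python, from station import env gives the robot as it stands. The module is installed in compiled form; this text tells all that it offers.
- The arm moves only by the shell command python3 -m jog 'ROWS'. ROWS is JSON, a list that holds one entry, the list of rows, each a list of 7 numbers: the turn, a rotation vector about the world's x, y, z in degrees, then the shift along the world's x, y, z in mm, then the finger opening in mm, from 0 to 85.4. In form: [[[rx, ry, rz, x, y, z, hand], ...]]. A call has 1 to 10 rows; each row is the pose to reach, as a shift and turn from the pose commanded when the call began; what a row does not reach only later rows make up. A row lasts 1/12 s, in which the tool goes at most 41.7 mm and 7.16 degrees, less where a joint would pass 70% of its speed; a pose out of reach is approached as far as the arm can. A call with a gripper value outside its range is refused whole. The fingers move at their own pace and stop on an object; the grip force is fixed at half the most. Time passes only in rows, so rows that repeat a pose let the fingers close. It gives the time, the measured TCP pose, the force and the opening at its end, in the units of the state.
- env.get_state(): the state, without advancing time (a new reading comes with each control period).
- env.snapshot(name): name is "scene" or "side" or "wrist"; returns (picture, depth): 384x512x3 uint8, blue, green, red; 384x512 float32, m along the optical axis (not along the pixel's ray), 0 where there is no reading.
- env.get_calibration(name): a dict with "mtx" (3x3 intrinsics, pixels), "k1" (the pictures are not rectified: a ray, as slopes to the right and down, at radius r is drawn at 1 + k1 r^2 times it, then the intrinsics apply), "pose" (4x4, takes a point from camera to world coordinates). Camera axes: x right, y down, z forward; pixel columns grow to the right and rows downward; lengths in m; the calibration is good to about 2 mm. A picture is of the moment at which its call begins: read the wrist's pose just before it. get_calibration takes no time and is no camera call; for the wrist camera it gives the pose at the moment of the call.
- env.job_done(): hands the job in, once; it reports no verdict.
The state is a dict: "time": time; "joints": joint angles; "qvel": joint speeds; "effort": joint torques, N m; "ee_pos": TCP position; "eef_rot": TCP orientation; "wrist_force": force on the tool from outside, world axes, zero at the start; "ft_torque": the same for the moment, N m; "opening": finger opening in m.
Only numpy, scipy, OpenCV 4.12 (cv2) and the standard library are available. Lean on these libraries where they do the work, as an engineer would, in place of code of your own. Each camera call takes 0.05 s, during which the arm holds its last target.

## Working session

There is one attempt and no reset: what is moved stays moved. The work goes in short steps, Python scripts to look and compute and a shell command to move; the robot and the scene stay as the last step left them, time stands still between calls to the robot, and variables do not carry over. Pictures are saved under pics/ and viewed, and the job is handed in when it is done.

```bash
mkdir -p pics; cat > h.py <<'E'
import numpy as np, cv2
from station import env
def snap(name,fn=None):
    c=env.get_calibration(name); p,d=env.snapshot(name)
    np.savez(f'{fn or name}.npz',p=p,d=d,**{k:np.array(c[k]) for k in('mtx','k1','pose')})
    cv2.imwrite(f'pics/{fn or name}.png',p)
    return p,d,c
def load(fn):
    z=np.load(f'{fn}.npz'); return z['p'],z['d'],{k:z[k] for k in('mtx','k1','pose')}
def ray(c,uv):
    uv=np.atleast_2d(np.array(uv,float)); K=np.array(c['mtx']);k1=float(c['k1'])
    n=cv2.undistortPoints(uv[:,None],K,np.array([k1,0,0,0]))[:,0]
    return np.c_[n,np.ones(len(n))]
def plane(c,uv,z):
    r=ray(c,uv);P=np.array(c['pose']);w=r@P[:3,:3].T;o=P[:3,3]
    return o+w*((z-o[2])/w[:,2])[:,None]
def pts(c,uv,d):
    uv=np.atleast_2d(np.array(uv,int));r=ray(c,uv);P=np.array(c['pose'])
    return (r*d[uv[:,1],uv[:,0]][:,None])@P[:3,:3].T+P[:3,3]
def proj(c,X):
    X=np.atleast_2d(X);P=np.linalg.inv(np.array(c['pose']));q=X@P[:3,:3].T+P[:3,3]
    n=q[:,:2]/q[:,2:];n=n*(1+float(c['k1'])*(n**2).sum(1,keepdims=True))
    K=np.array(c['mtx']);return n@K[:2,:2].T+K[:2,2]
E
python3 - <<'E'
from h import *
for n in('scene','side','wrist'):
    p,d,c=snap(n); print(n,np.round(c['pose'],3).tolist(),c['k1'],np.round(c['mtx'],1).tolist())
s=env.get_state();print(s)
E
```

```text
scene [[-0.833, -0.203, 0.515, 0.149], [-0.553, 0.339, -0.761, 0.689], [-0.02, -0.919, -0.394, 0.435], [0.0, 0.0, 0.0, 1.0]] 0.03582705982957582 [[349.1, 0.0, 253.5], [0.0, 349.1, 186.3], [0.0, 0.0, 1.0]]
side [[0.905, -0.167, 0.392, 0.187], [-0.426, -0.339, 0.839, -0.846], [-0.007, -0.926, -0.378, 0.478], [0.0, 0.0, 0.0, 1.0]] -0.11145136424810707 [[448.3, 0.0, 258.0], [0.0, 448.3, 194.8], [0.0, 0.0, 1.0]]
wrist [[0.375, -0.896, -0.24, 0.275], [-0.927, -0.363, -0.094, -0.509], [-0.003, 0.258, -0.966, 0.373], [0.0, 0.0, 0.0, 1.0]] -0.026218939905833714 [[319.1, 0.0, 254.7], [0.0, 319.1, 191.6], [0.0, 0.0, 1.0]]
{'time': 0.15, 'joints': array([-1.33751713e+00,  2.07283099e-01,  1.54262224e+00, -7.91722695e-07,
        1.39353937e+00, -1.50483817e-01]), 'qvel': array([ 1.31734266e-03, -8.62988552e-04, -3.21534313e-03,  9.60410154e-05,
       -1.07323831e-03,  1.62970538e-03]), 'effort': array([-1.68345205e-04, -3.83511508e+01, -2.92037433e+01, -2.21120472e-04,
        6.67519795e-03,  1.78037612e-05]), 'ee_pos': array([ 0.21514545, -0.53258919,  0.2303608 ]), 'eef_rot': array([-2.60327460e+00,  1.75632727e+00,  2.14045887e-03]), 'wrist_force': array([-0.48974726,  1.03696616, -0.64415383]), 'ft_torque': array([-0.03719814,  0.04557472, -0.01467136]), 'opening': 0.08502423459565679}
```

View pics/scene.png

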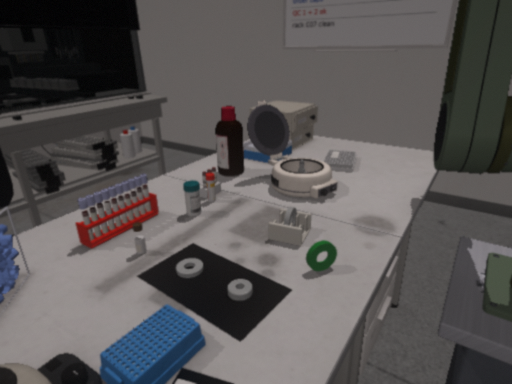

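View pics/side.png

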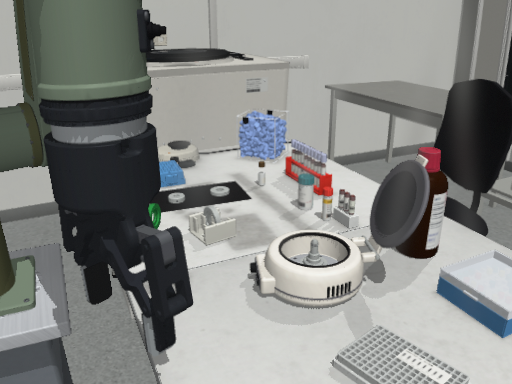

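View pics/wrist.png

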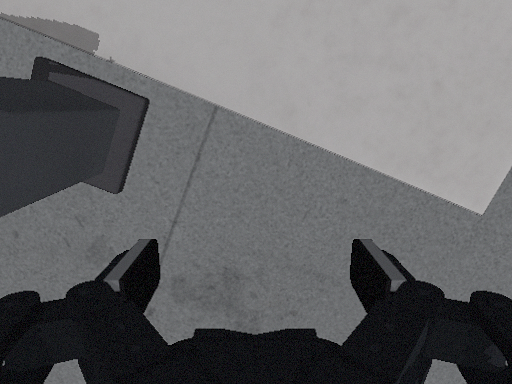

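```bash
python3 - <<'E'
from h import *
p,d,c=load('scene')
a=cv2.resize(p[195:285,230:350],None,fx=5,fy=5,interpolation=cv2.INTER_CUBIC)
p2,d2,c2=load('side')
b=cv2.resize(p2[170:250,140:260],None,fx=5,fy=5,interpolation=cv2.INTER_CUBIC)
cv2.imwrite('pics/cropA.png',a);cv2.imwrite('pics/cropB.png',b)
cc=cv2.resize(p[250:310,160:270],None,fx=6,fy=6,interpolation=cv2.INTER_CUBIC);cv2.imwrite('pics/cropC.png',cc)
for nm,uv in dict(green=(320,268),ring1=(189,272),ring2=(239,295),vial=(140,253),teal=(193,214),red=(210,199),rack=(290,240),spin=(302,180),mat1=(140,278),mat2=(289,290),mat3=(195,247),mat4=(237,327)).items(): print(nm,np.round(plane(c,uv,0.0)[0],3),np.round(pts(c,uv,d)[0],3))
for nm,uv in dict(ring1=(220,190),ring2=(177,198),vial=(262,184),teal=(306,206),red=(327,217),rack=(210,225),tip=(314,241)).items(): print(nm,np.round(plane(c2,uv,0.0)[0],3),np.round(pts(c2,uv,d2)[0],3))
E
```

```text
green [0.369 0.131 0.   ] [0.366 0.138 0.005]
ring1 [0.586 0.282 0.   ] [0.574 0.293 0.012]
ring2 [0.461 0.284 0.   ] [0.451 0.296 0.013]
vial [0.725 0.289 0.   ] [0.722 0.292 0.003]
teal [0.752 0.091 0.   ] [0.746 0.096 0.004]
red [ 0.774 -0.006  0.   ] [0.762 0.007 0.008]
rack [0.47  0.069 0.   ] [0.462 0.084 0.01 ]
spin [ 0.609 -0.274  0.   ] [ 0.548 -0.148  0.057]
mat1 [0.655 0.347 0.   ] [0.654 0.348 0.001]
mat2 [0.39  0.223 0.   ] [0.389 0.225 0.002]
mat3 [0.638 0.208 0.   ] [0.638 0.208 0.   ]
mat4 [0.419 0.347 0.   ] [0.418 0.349 0.002]
ring1 [ 0.6    0.297 -0.   ] [0.596 0.285 0.005]
ring2 [0.47  0.293 0.   ] [0.462 0.258 0.015]
vial [0.731 0.287 0.   ] [0.725 0.274 0.005]
teal [0.764 0.087 0.   ] [0.75  0.064 0.012]
red [ 0.776  0.004 -0.   ] [ 0.761 -0.018  0.012]
rack [0.496 0.09  0.   ] [0.466 0.001 0.046]
tip [ 0.679 -0.091  0.   ] [ 0.588 -0.23   0.088]
```

View pics/cropA.png

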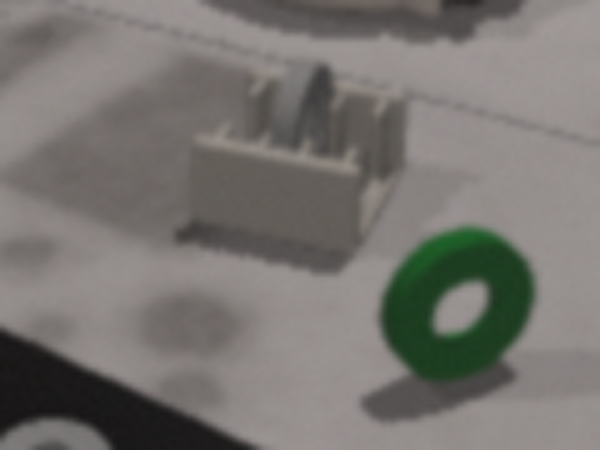

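View pics/cropB.png

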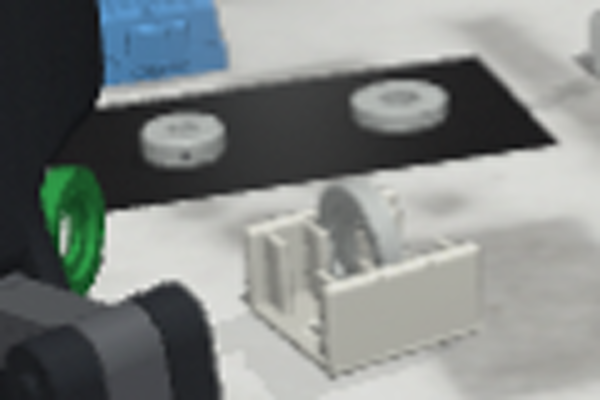

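View pics/cropC.png

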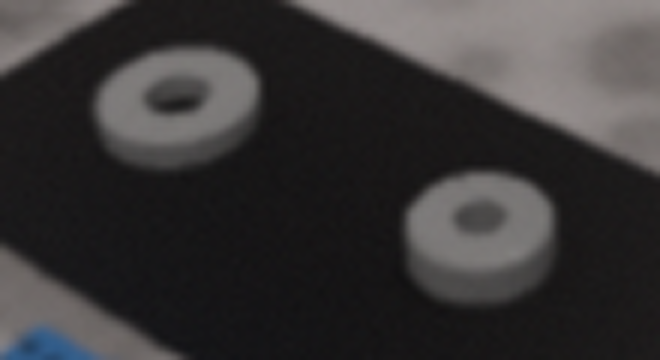

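```bash
python3 - <<'E'
from h import *
for n in('scene','side'):
    p,d,c=load(n)
    v,u=np.mgrid[0:384,0:512]; uv=np.c_[u.ravel(),v.ravel()]
    X=pts(c,uv,d); ok=(d.ravel()>0.1)
    def box(x0,x1,y0,y1,z0,z1): return ok&(X[:,0]>x0)&(X[:,0]<x1)&(X[:,1]>y0)&(X[:,1]<y1)&(X[:,2]>z0)&(X[:,2]<z1)
    m=box(.40,.56,-.02,.14,.048,.08); print(n,'ring',m.sum(),X[m].min(0).round(3),X[m].max(0).round(3),X[m].mean(0).round(4))
    m=box(.38,.56,-.04,.15,.03,.046); print(n,'rack',m.sum(),X[m].min(0).round(3),X[m].max(0).round(3)); print(cv2.minAreaRect(X[m][:,:2].astype(np.float32)*1000))
    m=box(.5,.7,-.33,-.1,.066,.076); print(n,'rim',m.sum()); 
    if m.sum()>20:
        e=cv2.minEnclosingCircle(X[m][:,:2].astype(np.float32)*1000);print(e)
    m=box(.55,.65,-.27,-.17,.078,.1); print(n,'tip',m.sum(),X[m].mean(0).round(3) if m.sum() else '', X[m].max(0).round(3) if m.sum() else '')
    for nm,b in dict(mid=(.54,.64,.23,.33),col=(.42,.51,.23,.33)).items():
        m=box(*b,.008,.02); print(n,nm,m.sum(),X[m].max(0).round(4),cv2.minEnclosingCircle(X[m][:,:2].astype(np.float32)*1000))
E
```

```text
scene ring 110 [0.474 0.016 0.048] [0.49  0.075 0.069] [0.4808 0.0551 0.0596]
scene rack 431 [ 0.439 -0.001  0.03 ] [0.527 0.093 0.046]
((484.29180908203125, 45.471275329589844), (78.91944122314453, 86.3695297241211), 9.772578239440918)
scene rim 485
((604.506591796875, -234.5196533203125), 103.6198501586914)
scene tip 15 [ 0.588 -0.222  0.083] [ 0.592 -0.217  0.088]
scene mid 331 [0.6169 0.3038 0.0131] ((588.9097290039062, 276.8885498046875), 28.13189125061035)
scene col 367 [0.485  0.3014 0.0177] ((463.2620544433594, 278.4568786621094), 23.51280403137207)
side ring 138 [0.475 0.01  0.048] [0.496 0.068 0.071] [0.4849 0.0328 0.0603]
side rack 473 [ 0.381 -0.007  0.03 ] [0.53  0.149 0.046]
((464.40625, 82.77522277832031), (97.65888977050781, 190.31533813476562), 26.584922790527344)
side rim 2170
((604.9857177734375, -239.3406219482422), 105.65521240234375)
side tip 54 [ 0.587 -0.231  0.086] [ 0.595 -0.223  0.092]
side mid 117 [0.6157 0.3036 0.015 ] ((590.2349853515625, 273.7427062988281), 29.84503173828125)
side col 126 [0.4855 0.2996 0.019 ] ((464.8466796875, 274.4621276855469), 25.775287628173828)
```

```bash
python3 -m jog '[[[0,0,76,269,578,-20,85],[0,0,76,269,578,-20,85],[0,0,76,269,578,-20,85],[0,0,76,269,578,-20,85],[0,0,76,269,578,-20,85],[0,0,76,269,578,-20,85],[0,0,76,269,578,-20,85],[0,0,76,269,578,-20,85],[0,0,76,269,578,-20,85],[0,0,76,269,578,-20,85]]]'
```

```text
time: 0.98
ee_pos: [0.3912, -0.1536, 0.2181]
eef_rot: [3.14, 0.108, 0.001]
wrist_force: [1.8, -0.6, -0.3]
opening: 0.0854
```

```bash
python3 -m jog '[[[0,0,4,93,198,-8,85],[0,0,4,93,198,-8,85],[0,0,4,93,198,-8,85],[0,0,4,93,198,-8,85],[0,0,4,93,198,-8,85],[0,0,4,93,198,-8,85],[0,0,4,93,198,-8,85],[0,0,4,93,198,-8,85]]]'; python3 - <<'E'
from h import *
p,d,c=snap('wrist','w1'); print(env.get_state()['ee_pos'],env.get_state()['eef_rot'])
E
```

```text
time: 1.65
ee_pos: [0.4835, 0.0425, 0.2097]
eef_rot: [3.134, 0.211, -0.002]
wrist_force: [-0.4, -0.7, -0.1]
opening: 0.085
[0.48343961 0.04171419 0.20983551] [ 3.13402898e+00  2.08450173e-01 -1.96625091e-03]
```

View pics/w1.png

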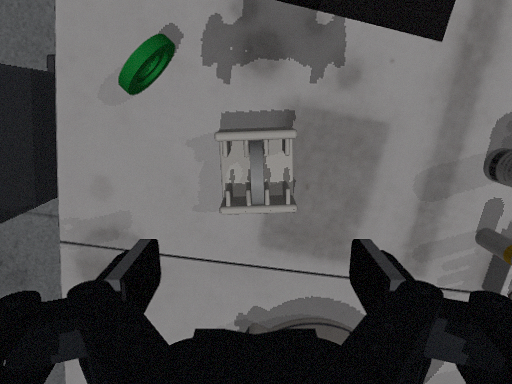

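```bash
python3 - <<'E'
from h import *
p,d,c=load('w1')
cv2.imwrite('pics/w1c.png',cv2.resize(p[115:225,200:315],None,fx=5,fy=5,interpolation=cv2.INTER_CUBIC))
v,u=np.mgrid[110:225,205:310]; uv=np.c_[u.ravel(),v.ravel()]; X=pts(c,uv,d)
m=(X[:,2]>0.047)&(X[:,2]<.085); 
P=X[m]; print(len(P),P.min(0),P.max(0)); print(cv2.minAreaRect(P[:,:2].astype(np.float32)*1000), np.median(P,0))
for z0 in(.047,.055,.062,.066):
    q=P[(P[:,2]>z0)]; print(z0,len(q),q.mean(0).round(4),q.max(0))
m=(X[:,2]>0.038)&(X[:,2]<.047);print(cv2.minAreaRect(X[m][:,:2].astype(np.float32)*1000))
# edges columns in rows at ring
hsv=cv2.cvtColor(p,cv2.COLOR_BGR2HSV)
for r in range(140,206,8): print(r,p[r,235:285].mean(1).round().astype(int).tolist() if False else p[r,240:275].mean(1).astype(int))
E
```

```text
784 [0.47422372 0.01266097 0.04720184] [0.49439658 0.07382564 0.07172374]
((484.2799987792969, 43.226287841796875), (11.901886940002441, 60.9002571105957), 8.75920295715332) [0.48367882 0.04832818 0.06584472]
0.047 784 [0.4837 0.0472 0.0639] [0.49439658 0.07382564 0.07172374]
0.055 702 [0.4839 0.0458 0.0653] [0.49407846 0.07048511 0.07172374]
0.062 550 [0.4841 0.0446 0.067 ] [0.49292782 0.06428892 0.07172374]
0.066 388 [0.4842 0.0437 0.0682] [0.49212569 0.05877725 0.07172374]
((484.10687255859375, 43.064170837402344), (79.242919921875, 84.41792297363281), 9.82158088684082)
140 [105 102 105  85  96 106 129 104  77  68  76  66  75  73  66  72  70  70
  69  58  60  66  61  86 117 130 132 117  73 123 126 128 129 127 128]
148 [130 130 130 110 111 126 127 120  90  53  76  76  83  80  77  80  78  76
  81  74  80  81  56  50 121 137 138 129 116 129 129 127 130 127 127]
156 [129 129 132 133  96 113 122 114 107 105  99  95  95  97  92  95  96  96
  98  93  93  98  95  80  98  94  99 137 130 138 140 141 139 139 140]
164 [131 132 130 131 129 129 130 131 128 131 104 106 105 103 111 109 110 110
 108 110 109 106 110  80  92 102  97 139 139 139 142 140 142 138 141]
172 [142 138 140 132 132 133 133 133  93  81  89 119 119 118 113 119 119 118
 120 116 116 115 123  91  97  95  96  93  93  93  99 136 141 139 141]
180 [133 129 133 133 128 133 132 133  89  77  78 128 133 127 125 124 127 123
 126 126 122 123 126 104  93 146 108  94  95  90 140 144 140 143 141]
188 [ 84  83  84  80  82  84  68  59  60  56  44 115 122 117 117 118 118 117
 118 118 119 121 121 114  60  52  57  59  62  77  82  83  83  86  83]
196 [ 74  70  69  66  63  54  97 121 125 118  85  73 106 111 109 109 108 113
 111 109 111 108 114 113  57 110 129 138 130  75  55  55  60  49  56]
204 [ 58  56  57  58  52  54  63 124 139 138 136  74  70  68  70  72  70  67
  66  66  69  63  64  66  54  99 134 141 138  88  64  62  62  60  61]
```

View pics/w1c.png

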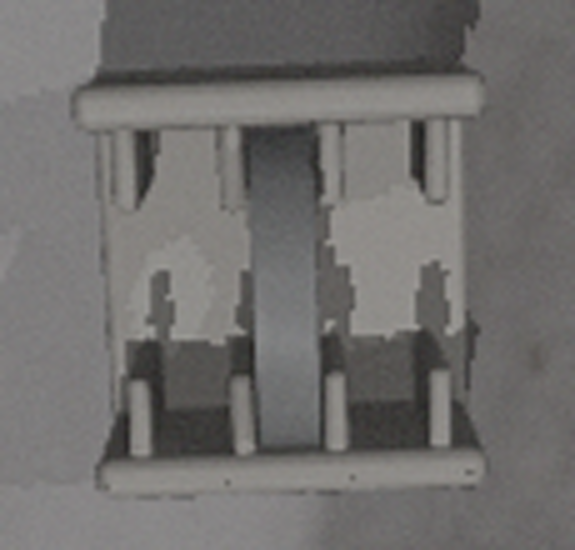

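```bash
python3 -m jog '[[[0,0,1.7,1,2,-20,36],[0,0,1.7,1,2,-55,36],[0,0,1.7,1,2,-90,36],[0,0,1.7,1,2,-120,36],[0,0,1.7,1,2,-140,36],[0,0,1.7,1,2,-155,36],[0,0,1.7,1,2,-162,36],[0,0,1.7,1,2,-166,36],[0,0,1.7,1,2,-166,36],[0,0,1.7,1,2,-166,36]]]'; python3 - <<'E'
from h import *
p,d,c=snap('wrist','w2');p,d,c=snap('side','s2')
E
```

```text
time: 2.53
ee_pos: [0.4858, 0.0437, 0.0452]
eef_rot: [3.131, 0.253, 0.003]
wrist_force: [0.3, 0.1, -0.2]
opening: 0.036
```

View pics/w2.png

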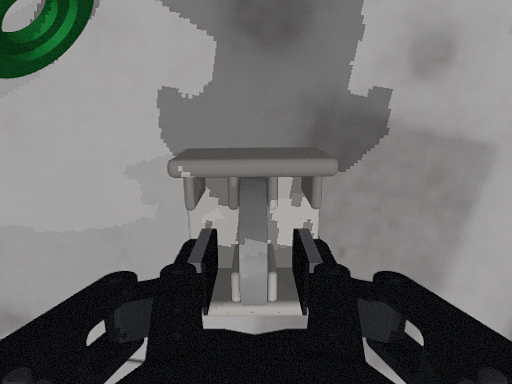

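View pics/s2.png

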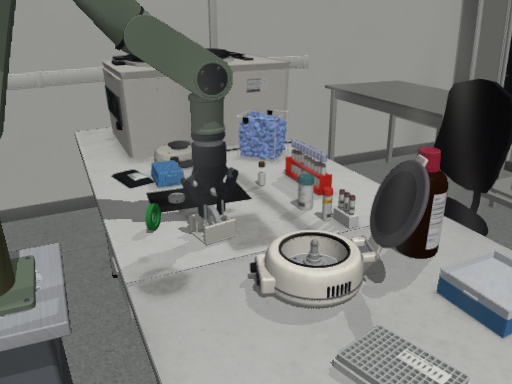

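```bash
python3 -m jog '[[[0,0,0,-1,0,-1,8],[0,0,0,-1,0,-1,0],[0,0,0,-1,0,-1,0],[0,0,0,-1,0,-1,0],[0,0,0,-1,0,-1,0],[0,0,0,-1,0,2,0],[0,0,0,-1,0,10,0],[0,0,0,-1,0,30,0],[0,0,0,-1,0,60,0],[0,0,0,-1,0,95,0]]]'; python3 - <<'E'
from h import *
s=env.get_state();print(s['opening'],s['joints'].round(3))
p,d,c=snap('wrist','w3')
E
```

```text
time: 3.47
ee_pos: [0.4813, 0.0446, 0.1384]
eef_rot: [-3.13, -0.255, 0.01]
wrist_force: [0.5, -0.0, -0.7]
opening: 0.011
0.011030812304977999 [-0.087  0.118  1.85  -0.     1.18  -0.249]
```

View pics/w3.png

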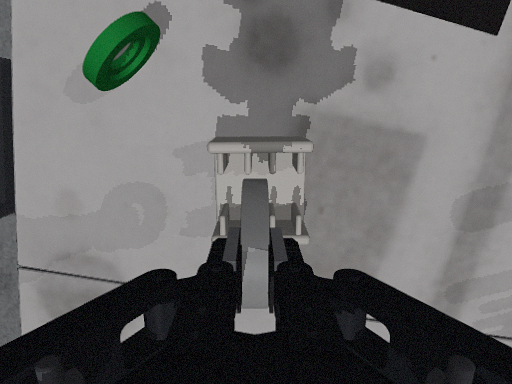

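```bash
python3 -m jog '[[[0,0,-21,20,-15,15,0],[0,0,-21,50,-35,20,0],[0,0,-21,80,-60,20,0],[0,0,-21,105,-80,20,0],[0,0,-21,119,-90,20,0],[0,0,-21,119,-90,20,0]]]'; python3 -c "
from h import *
s=env.get_state();print(s['opening'],s['joints'].round(3))"
```

```text
time: 4.02
ee_pos: [0.6054, -0.0484, 0.1594]
eef_rot: [3.124, -0.324, 0.003]
wrist_force: [-0.9, -0.2, -0.3]
opening: 0.0108
0.010833663885151825 [-2.220e-01  3.380e-01  1.531e+00 -1.000e-03  1.271e+00 -1.500e-02]
```

```bash
python3 -m jog '[[[-3,-14,0,4,0,0,0],[-12.6,-56.6,0,10,0,-10,0],[-12.6,-56.6,0,15,0,-20,0],[-12.6,-56.6,0,20,0,-30,0],[-12.6,-56.6,0,25,0,-40,0],[-12.6,-56.6,0,28,0,-50,0],[-12.6,-56.6,0,28,0,-60,0],[-12.6,-56.6,0,28,0,-60,0],[-12.6,-56.6,0,28,0,-60,0],[-12.6,-56.6,0,28,0,-60,0]]]'; python3 - <<'E'
from h import *
s=env.get_state();print(s['opening'],s['joints'].round(3))
from scipy.spatial.transform import Rotation as R
print(R.from_rotvec(s['eef_rot']).as_matrix().round(3))
snap('wrist','w4');snap('side','s4');
E
```

```text
time: 4.85
ee_pos: [0.6313, -0.0506, 0.1187]
eef_rot: [2.757, -0.316, 1.149]
wrist_force: [-0.1, -0.1, -0.1]
opening: 0.0109
0.01088833260017247 [-0.174  0.179  2.083 -0.774  0.121  0.789]
[[ 0.686 -0.245  0.685]
 [-0.14  -0.968 -0.206]
 [ 0.714  0.046 -0.699]]
```

View pics/s4.png

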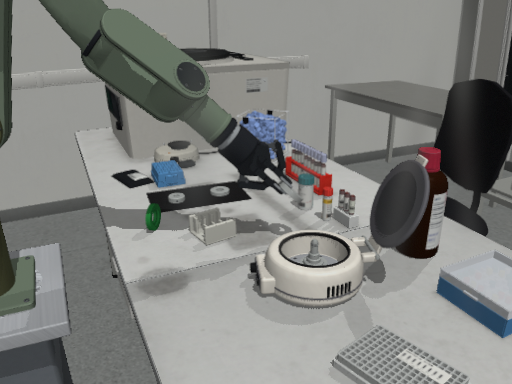

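View pics/w4.png

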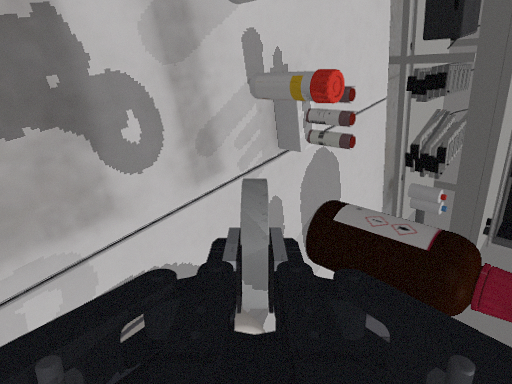

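```bash
python3 - <<'E'
import numpy as np
from scipy.optimize import least_squares
D=[(.207,1.542,1.393,(.2151,-.5326,.2304)),(.118,1.850,1.18,(.4813,.0446,.1384)),(.338,1.531,1.271,(.6054,-.0484,.1594))]
def fk(p,q2,q3,q5):
    a1,a2,a3,d1,L=p; s=q2+q3;t=s+q5
    return a1+a2*np.sin(q2)+a3*np.sin(s)+L*np.sin(t), d1+a2*np.cos(q2)+a3*np.cos(s)+L*np.cos(t)
def r(p):
    o=[]
    for q2,q3,q5,X in D:
        a,b=fk(p,q2,q3,q5); o+=[a-np.sqrt(X[0]**2+X[1]**2-.086**2),b-X[2]]
    return np.r_[o,(np.array(p)-[0,.35,.35,.3,.25])*1e-3]
f=least_squares(r,[0,.35,.35,.3,.25]);p=f.x;print(p,f.fun[:6])
for tilt in(45,50,55,60):
  for R in(.55,.6,.65,.7,.75):
    z=.03
    g=least_squares(lambda q:[fk(p,q[0],q[1],np.pi-np.radians(tilt)-q.sum())[i]-(R,z)[i] for i in(0,1)],[.5,1.8])
    print(tilt,R,g.x.round(2),(np.pi-np.radians(tilt)-g.x.sum()).round(2),g.cost<1e-8)
E
```

```text
[0.02328753 0.36241954 0.47473665 4.01753612 4.05790555] [-0.00458207 -0.00023929  0.00208038 -0.00243455  0.00250168  0.00267011]
45 0.55 [-2.02  6.28] -1.91 False
45 0.6 [-2.02  6.28] -1.9 False
45 0.65 [-2.03  6.28] -1.89 False
45 0.7 [-2.04  6.28] -1.88 False
45 0.75 [-2.05  6.28] -1.88 False
50 0.55 [-2.06  6.28] -1.95 False
50 0.6 [-2.07  6.28] -1.94 False
50 0.65 [-2.08  6.28] -1.94 False
50 0.7 [-2.09  6.28] -1.93 False
50 0.75 [-2.1   6.28] -1.92 False
55 0.55 [-2.11  6.28] -2.0 False
55 0.6 [-2.11  6.28] -1.99 False
55 0.65 [-2.12  6.28] -1.98 False
55 0.7 [-2.13  6.28] -1.97 False
55 0.75 [-2.14  6.28] -1.96 False
60 0.55 [-2.15  6.28] -2.04 False
60 0.6 [-2.16  6.28] -2.03 False
60 0.65 [-2.17  6.28] -2.02 False
60 0.7 [-2.17  6.28] -2.01 False
60 0.75 [ 4.1 -0. ] -2.01 False
```

```bash
python3 -m jog '[[[0,0,0,0,0,-15,0],[0,0,0,0,0,-40,0],[0,0,0,0,0,-65,0],[0,0,0,0,0,-65,0]]]'; python3 - <<'E'
from h import *
s=env.get_state();print(s['opening'],s['joints'].round(3))
from scipy.spatial.transform import Rotation as R
print(R.from_rotvec(s['eef_rot']).as_matrix().round(3))
E
```

```text
time: 5.28
ee_pos: [0.6368, -0.0526, 0.0711]
eef_rot: [2.786, -0.319, 1.098]
wrist_force: [-0.6, -0.1, -0.5]
opening: 0.0109
0.010879395103901828 [-0.18   0.291  2.058 -1.103  0.085  1.12 ]
[[ 0.713 -0.242  0.658]
 [-0.148 -0.969 -0.197]
 [ 0.685  0.043 -0.727]]
```

```bash
python3 -m jog '[[[1,5,0,0,0,-10,0],[1.5,7,0,0,0,-20,0],[1.5,7,0,0,0,-30,0],[1.5,7,0,0,0,-34,0],[1.5,7,0,0,0,-34,0]]]'; python3 - <<'E'
from h import *
s=env.get_state();print(s['opening'],s['joints'].round(3))
from scipy.spatial.transform import Rotation as R
print(R.from_rotvec(s['eef_rot']).as_matrix().round(3))
snap('side','s5');snap('wrist','w5')
E
```

```text
time: 5.7
ee_pos: [0.6382, -0.0523, 0.0394]
eef_rot: [2.86, -0.323, 0.93]
wrist_force: [-0.4, -0.2, -1.0]
opening: 0.0107
0.010712904244206331 [-0.182  0.355  1.987 -0.397  0.181  0.41 ]
[[ 0.789 -0.237  0.567]
 [-0.165 -0.971 -0.175]
 [ 0.592  0.045 -0.805]]
```

View pics/s5.png

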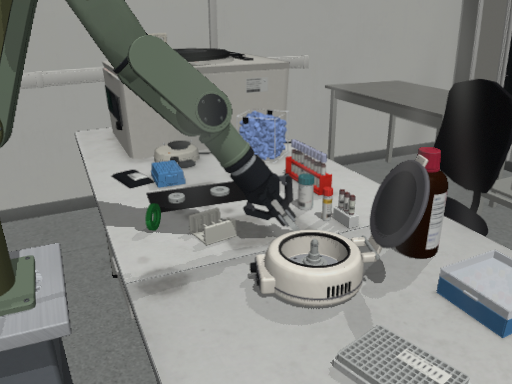

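View pics/w5.png

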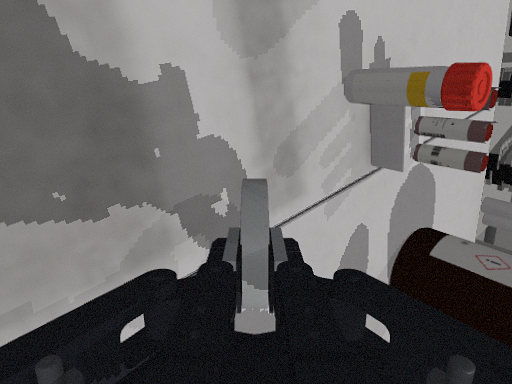

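```bash
python3 -m jog '[[[0,0,0,0,0,-4,0],[0,0,0,0,0,-4,0],[0,0,0,0,0,-4,20],[0,0,0,0,0,-4,22],[0,0,0,0,0,-4,22],[0,0,0,-4,1,2,22],[0,0,0,-10,3,10,22],[0,0,0,-20,6,24,22],[0,0,0,-35,11,46,22],[0,0,0,-50,15,66,22]]]'; python3 - <<'E'
from h import *
s=env.get_state();print(s['opening'],s['joints'].round(3),s['eef_rot'])
snap('side','s6');snap('wrist','w6');snap('scene','c6')
p=cv2.imread('pics/s6.png');cv2.imwrite('pics/s6c.png',cv2.resize(p[160:270,200:360],None,fx=4.5,fy=4.5))
E
```

```text
time: 6.63
ee_pos: [0.5878, -0.0372, 0.1067]
eef_rot: [2.859, -0.321, 0.933]
wrist_force: [-0.2, -0.2, 0.6]
opening: 0.0222
0.022249458072717297 [-0.168  0.12   2.09  -0.262  0.307  0.28 ] [ 2.85901226 -0.32080889  0.9328155 ]
```

View pics/s6c.png

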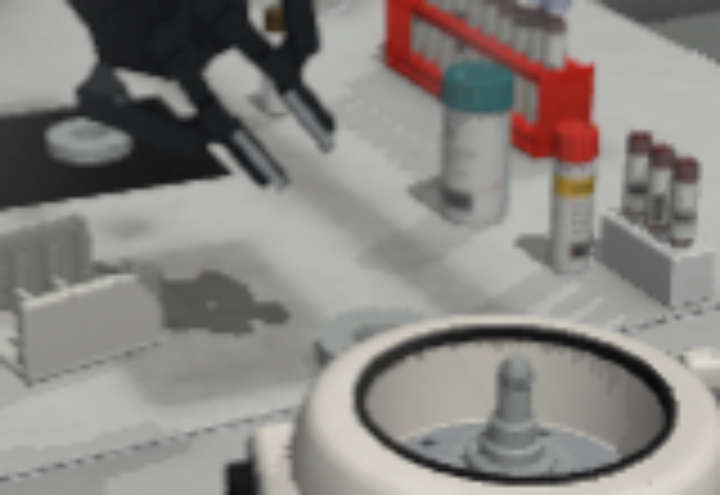

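View pics/w6.png

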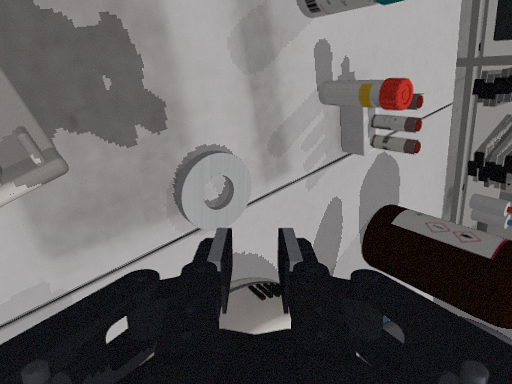

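```bash
python3 - <<'E'
from h import *
p,d,c=load('w6')
v,u=np.mgrid[140:245,165:265]; uv=np.c_[u.ravel(),v.ravel()]; X=pts(c,uv,d)
m=(X[:,2]>.008)&(X[:,2]<.03)&(X[:,1]>-.1); P=X[m]
print(len(P),P.min(0),P.max(0),cv2.minEnclosingCircle(P[:,:2].astype(np.float32)*1000))
A=np.c_[P[:,:2],np.ones(len(P))];print(np.linalg.lstsq(A,P[:,2],rcond=None)[0])
E
```

```text
3674 [ 0.59090551 -0.08334779  0.00800128] [ 0.65458002 -0.01891633  0.01388414] ((622.9190063476562, -50.99220657348633), 32.59314727783203)
[ 0.00412834 -0.0011991   0.0091491 ]
```

```bash
python3 - <<'E'
from h import *
from scipy.spatial.transform import Rotation as R
s=env.get_state(); r=R.from_rotvec(s['eef_rot'])
y=np.radians(-12); T=R.from_matrix(np.array([[np.cos(y),np.sin(y),0],[np.sin(y),-np.cos(y),0],[0,0,-1.]]))
print(np.degrees((T*r.inv()).as_rotvec()), s['ee_pos'])
E
```

```text
[10.59055946 35.26674303  0.7765824 ] [ 0.58924622 -0.03733692  0.10862293]
```

```bash
python3 -m jog '[[[3,10,0,5,-2,20,40],[6,20,0,15,-6,50,85],[10.6,35.3,0.8,34,-14,80,85],[10.6,35.3,0.8,34,-14,91,85],[10.6,35.3,0.8,34,-14,91,85],[10.6,35.3,0.8,34,-14,91,85],[10.6,35.3,0.8,34,-14,91,85],[10.6,35.3,0.8,34,-14,91,85]]]'; python3 - <<'E'
from h import *
s=env.get_state();print(s['ee_pos'],s['joints'].round(3),s['eef_rot'])
snap('wrist','w7')
E
```

```text
time: 7.45
ee_pos: [0.6234, -0.0524, 0.1944]
eef_rot: [3.124, -0.329, -0.011]
wrist_force: [-0.5, 0.0, -0.2]
opening: 0.0848
[ 0.62340138 -0.05241871  0.19438122] [-2.220e-01  3.470e-01  1.443e+00 -1.000e-03  1.359e+00 -1.100e-02] [ 3.12418038 -0.32941272 -0.01090655]
```

View pics/w7.png

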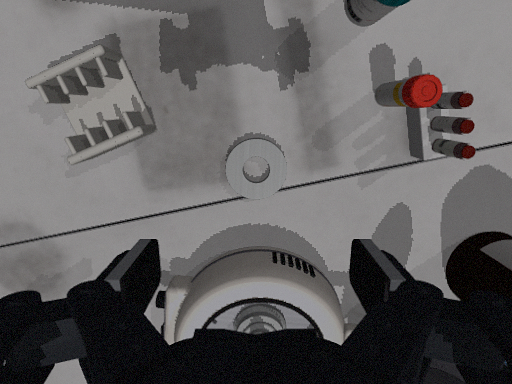

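```bash
cat >> h.py <<'E'
def ringdepth(fn,box,zlo,zhi,rb=None):
    p,d,c=load(fn);u0,u1,v0,v1=box
    v,u=np.mgrid[v0:v1,u0:u1]; uv=np.c_[u.ravel(),v.ravel()];X=pts(c,uv,d)
    m=((X[:,2]>zlo)&(X[:,2]<zhi)).reshape(v.shape).astype(np.uint8)*255
    cs,h=cv2.findContours(m,cv2.RETR_CCOMP,cv2.CHAIN_APPROX_NONE)
    out=[]
    for k in cs:
        if len(k)<15: continue
        q=k[:,0]+[u0,v0]; P=pts(c,q,d); P=plane(c,q,np.median(X[m.ravel()>0][:,2]))[:,:2]*1000
        A=np.c_[2*P,np.ones(len(P))];s=np.linalg.lstsq(A,(P**2).sum(1),rcond=None)[0]
        out.append((len(k),s[:2].round(1),np.sqrt(s[2]+s[:2]@s[:2]).round(1)))
    return np.median(X[m.ravel()>0][:,2]),out
E
python3 - <<'E'
from h import *
print(ringdepth('w7',(215,300,125,208),.006,.03))
p,d,c=load('w7');print(proj(c,[.6234,-.0524,.012]))
cv2.imwrite('pics/w7c.png',cv2.resize(p[120:384,130:390],None,fx=2.2,fy=2.2,interpolation=cv2.INTER_CUBIC))
E
```

```text
(np.float64(0.012007771268900791), [(171, array([623.2, -50.6]), np.float64(31.5)), (76, array([623.2, -50.4]), np.float64(14.0))])
[[256.29052578 170.55571288]]
```

View pics/w7c.png

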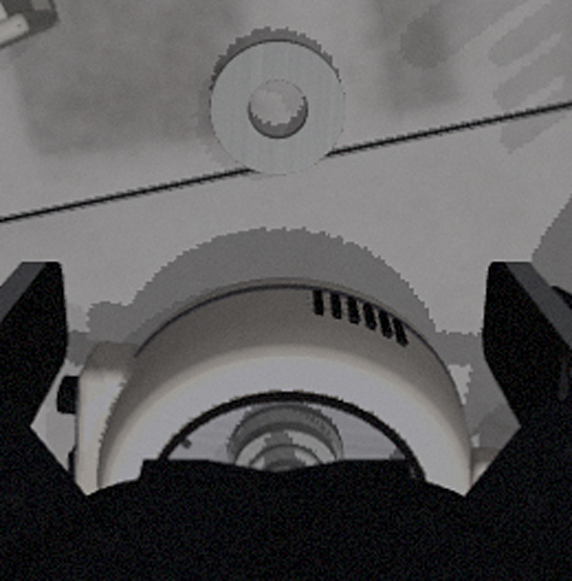

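```bash
python3 -m jog '[[[0,0,0,0,2,-30,85],[0,0,0,0,2,-70,85],[0,0,0,0,2,-110,85],[0,0,0,0,2,-145,85],[0,0,0,0,2,-170,85],[0,0,0,0,2,-185,85],[0,0,0,0,2,-192,85],[0,0,0,0,2,-196,85],[0,0,0,0,2,-196,85]]]'; python3 - <<'E'
from h import *
s=env.get_state();print(s['ee_pos'],s['joints'].round(3),s['eef_rot'])
snap('wrist','w8')
E
```

```text
time: 8.25
ee_pos: [0.6216, -0.0491, 0.0008]
eef_rot: [-3.124, 0.327, 0.009]
wrist_force: [-0.8, -0.4, -0.3]
opening: 0.0852
[ 0.62156414 -0.0490558   0.00083774] [-2.170e-01  5.770e-01  1.560e+00 -1.000e-03  1.011e+00 -8.000e-03] [-3.12440083  0.32697861  0.00891024]
```

View pics/w8.png

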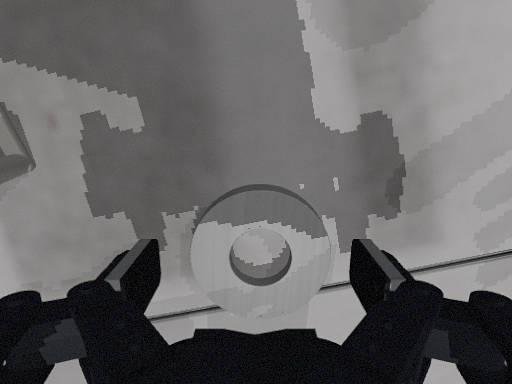

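```bash
python3 -m jog '[[[0,0,0,1.5,-1.5,-2,76],[0,0,0,1.5,-1.5,-3,60],[0,0,0,1.5,-1.5,-3,50],[0,0,0,1.5,-1.5,-3,50],[0,0,0,1.5,-1.5,-3,50],[0,0,0,1.5,-1.5,-3,50]]]'; python3 - <<'E'
from h import *
s=env.get_state();print(s['ee_pos'],s['opening'],s['wrist_force'],s['ft_torque'])
snap('wrist','w9')
E
```

```text
time: 8.8
ee_pos: [0.6261, -0.0516, 0.0002]
eef_rot: [3.124, -0.328, -0.002]
wrist_force: [-0.5, 0.1, 5.9]
opening: 0.0602
[ 6.26064152e-01 -5.15835289e-02  1.82620575e-04] 0.06015023850747559 [-0.48306747  0.08208681  5.90836554] [ 0.02829109  0.11786559 -0.01645904]
```

View pics/w9.png

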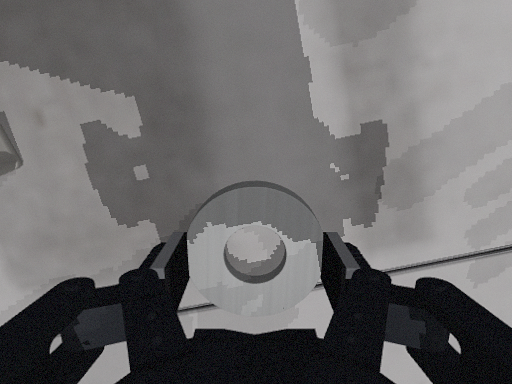

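```bash
python3 -m jog '[[[0,0,0,0,0,5,40],[0,0,0,0,0,20,40],[0,0,0,0,0,40,40],[0,0,0,0,0,60,40],[0,0,0,0,0,60,40],[0,0,0,0,0,60,40]]]'; python3 - <<'E'
from h import *
s=env.get_state();print(s['ee_pos'],s['opening'],s['wrist_force'],s['ft_torque'])
p,d,c=snap('wrist','w10'); print(proj(c,[s['ee_pos'],s['ee_pos']+[0,0,.019]]))
v,u=np.mgrid[150:384,170:350]; uv=np.c_[u.ravel(),v.ravel()];X=pts(c,uv,d)
for q in((255,205),(210,230),(300,230),(255,300),(215,300),(295,300),(200,250),(313,250)): print(q,pts(c,q,d).round(4))
snap('side','s10')
E
```

```text
time: 9.35
ee_pos: [0.6251, -0.0512, 0.0592]
eef_rot: [3.124, -0.327, -0.004]
wrist_force: [0.2, 0.3, -1.8]
opening: 0.0605
[ 0.62506588 -0.05124051  0.05919986] 0.0604614848445169 [ 0.15959438  0.33957666 -1.81505653] [-0.02359501  0.06324421 -0.02237074]
[[255.40458376 243.67261607]
 [255.39008625 262.12277983]]
(255, 205) [[ 0.6297 -0.0284  0.0712]]
(210, 230) [[ 0.6079 -0.0358  0.0705]]
(300, 230) [[ 0.6466 -0.0435  0.0716]]
(255, 300) [[ 0.62   -0.0745  0.0703]]
(215, 300) [[ 0.6015 -0.0706  0.0703]]
(295, 300) [[ 0.6384 -0.0779  0.071 ]]
(200, 250) [[ 0.6013 -0.0439  0.0711]]
(313, 250) [[ 0.6507 -0.0545  0.0708]]
```

View pics/w10.png

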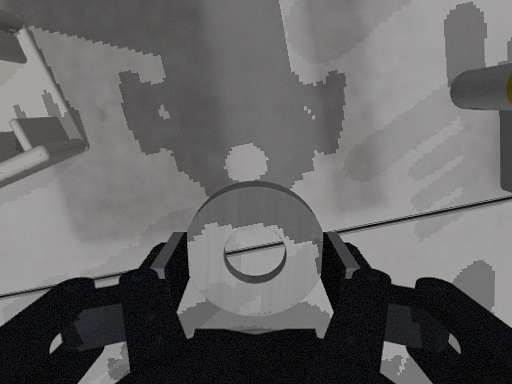

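View pics/s10.png

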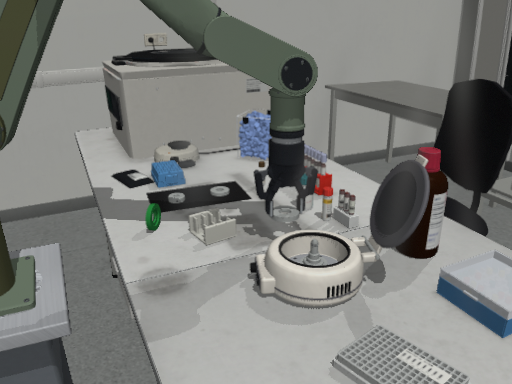

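```bash
python3 -m jog '[[[0,0,0,0,-10,40,40],[0,0,0,-10,-30,80,40],[0,0,0,-20,-65,110,40],[0,0,0,-30,-105,110,40],[0,0,0,-40,-145,110,40],[0,0,0,-46,-185,110,40],[0,0,0,-50,-215,110,40],[0,0,0,-50,-235,110,40],[0,0,0,-50,-239,110,40],[0,0,0,-50,-239,110,40]]]'; python3 - <<'E'
from h import *
s=env.get_state();print(s['ee_pos'],s['opening'],s['joints'].round(2))
p,d,c=snap('wrist','w11')
s=env.get_state();print(s['ee_pos'],s['eef_rot'])
E
```

```text
time: 10.28
ee_pos: [0.5727, -0.291, 0.1657]
eef_rot: [-3.122, 0.332, 0.013]
wrist_force: [0.4, 0.5, -0.1]
opening: 0.0603
[ 0.57270543 -0.29103207  0.16571653] 0.060299972351401034 [-0.6   0.41  1.42 -0.    1.32 -0.39]
[ 0.57307157 -0.28949171  0.16594661] [-3.12171839  0.32899244  0.0130332 ]
```

View pics/w11.png

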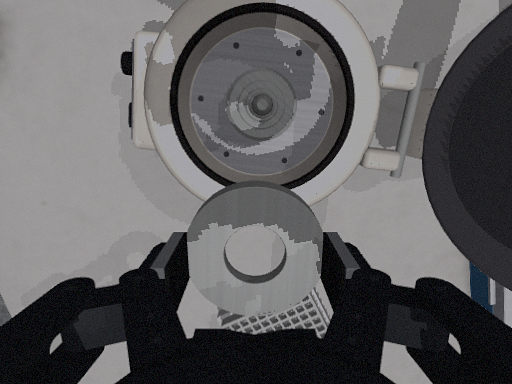

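```bash
python3 - <<'E'
from h import *
p,d,c=load('w11')
cv2.imwrite('pics/w11c.png',cv2.resize(p[55:150,215:310],None,fx=8,fy=6.2,interpolation=cv2.INTER_CUBIC))
v,u=np.mgrid[0:190,130:400]; uv=np.c_[u.ravel(),v.ravel()];X=pts(c,uv,d)
def circ(P):
    A=np.c_[2*P,np.ones(len(P))];s=np.linalg.lstsq(A,(P**2).sum(1),rcond=None)[0];return s[:2].round(1),np.sqrt(s[2]+s[:2]@s[:2]).round(1)
near=np.hypot(X[:,0]-.588,X[:,1]+.226)<.035
for zl,zh in((.0375,.0445),(.0445,.0485),(.050,.056),(.060,.066),(.066,.081),(.081,.095)):
    m=near&(X[:,2]>zl)&(X[:,2]<zh);P=X[m];
    if m.sum()>3: print(zl,m.sum(),P.mean(0).round(4),cv2.minEnclosingCircle(P[:,:2].astype(np.float32)*1000))
for zl in(.0445,.05,.06,.07,.08):
    m=near&(X[:,2]>zl);P=X[m];print('above',zl,m.sum(),cv2.minEnclosingCircle(P[:,:2].astype(np.float32)*1000))
# inner rim dark ring
g=p.mean(2)
m=(X[:,2]>.062)&(X[:,2]<.078)&(~near);P=X[m];print('rim',m.sum(),np.hypot(*(P[:,:2]-[.588,-.226]).T).min())
print(ringdepth('w11',(185,325,180,300),.168,.19))
E
```

```text
0.0375 1505 [ 0.59   -0.227   0.0422] ((590.092529296875, -227.19651794433594), 26.06387710571289)
0.0445 899 [ 0.5903 -0.2268  0.0461] ((590.2122192382812, -227.1049346923828), 19.037370681762695)
0.05 329 [ 0.59   -0.2269  0.0526] ((590.07275390625, -227.12623596191406), 13.130897521972656)
0.06 209 [ 0.5895 -0.2273  0.0625] ((590.1088256835938, -227.12115478515625), 10.113848686218262)
0.081 380 [ 0.5901 -0.2272  0.0874] ((590.1089477539062, -227.2227020263672), 7.339995861053467)
above 0.0445 2041 ((587.5899047851562, -234.5008087158203), 26.850078582763672)
above 0.05 1142 ((585.7926025390625, -237.0228271484375), 23.82266616821289)
above 0.06 812 ((586.092041015625, -238.80398559570312), 22.313215255737305)
above 0.07 603 ((584.6339721679688, -239.7119598388672), 20.894834518432617)
above 0.08 603 ((584.6339721679688, -239.7119598388672), 20.894834518432617)
rim 17748 0.05868727411829542
(np.float64(0.17753238234839633), [(440, array([ 572.8, -288.5]), np.float64(31.4)), (154, array([ 572.7, -289.1]), np.float64(12.9))])
```

View pics/w11c.png

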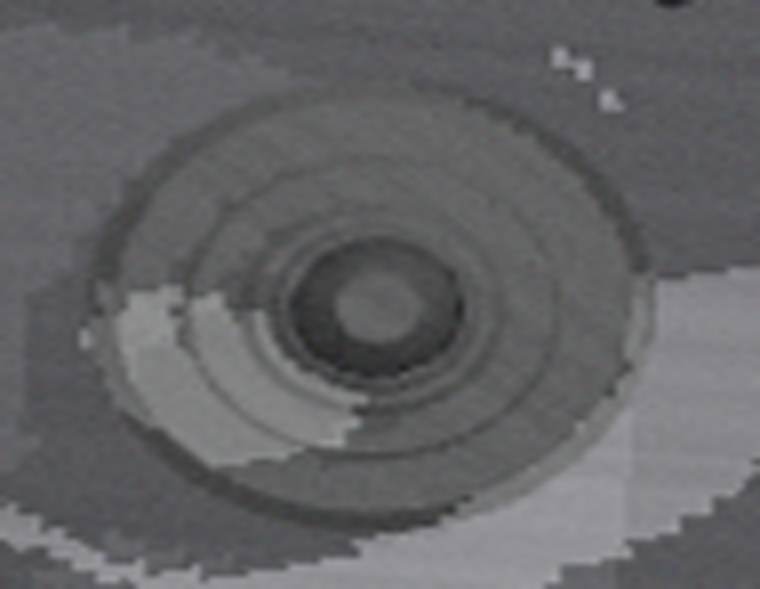

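```bash
python3 - <<'E'
from h import *
for z in(.170,.172,.174,.1755): print(z,ringdepth('w11',(192,318,184,306),z,.185))
p,d,c=load('w11');print(plane(c,proj(c,[.5729,-.2902,.1775]),.1775))
cv2.imwrite('pics/w11d.png',cv2.resize(p[175:325,180:330],None,fx=5,fy=4,interpolation=cv2.INTER_CUBIC))
E
```

```text
0.17 (np.float64(0.17752072519484907), [(388, array([ 572.7, -289.1]), np.float64(30.5)), (154, array([ 572.7, -289.1]), np.float64(12.9))])
0.172 (np.float64(0.1775307152817539), [(388, array([ 572.7, -289.2]), np.float64(30.5)), (167, array([ 572.7, -289.5]), np.float64(13.1))])
0.174 (np.float64(0.1775483644971205), [(387, array([ 572.6, -289.4]), np.float64(30.4)), (170, array([ 572.5, -290.1]), np.float64(13.5))])
0.1755 (np.float64(0.17756142318555632), [(387, array([ 572.6, -289.5]), np.float64(30.3)), (183, array([ 572.5, -290.5]), np.float64(13.8))])
[[ 0.5729 -0.2902  0.1775]]
```

View pics/w11d.png

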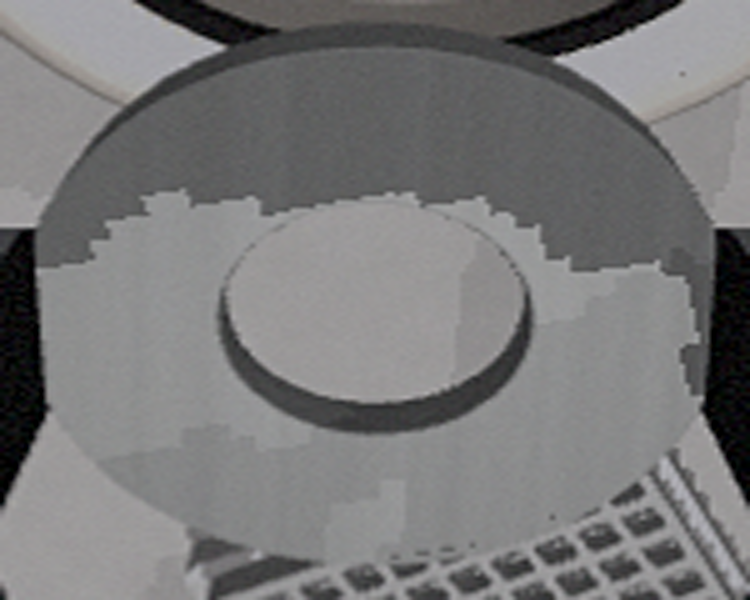

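```bash
python3 - <<'E'
from h import *
p,d,c=load('w11')
for a in ([(255,225),(255,283.3)],[(255.5,187),(255.5,315.8)]):
    P=plane(c,a,.1776)*1000; print(P.round(1),P.mean(0).round(2),np.hypot(*(P[0]-P[1])[:2]))
E
```

```text
[[ 575.6 -277.2  177.6]
 [ 569.6 -305.1  177.6]] [ 572.56 -291.13  177.6 ] 28.59887989682175
[[ 579.4 -260.5  177.6]
 [ 566.1 -322.2  177.6]] [ 572.75 -291.32  177.6 ] 63.09255723595507
```

```bash
python3 -m jog '[[[0,0,0,8,25,0,40],[0,0,0,17,50,0,40],[0,0,0,17,62,-10,40],[0,0,0,17,62,-35,40],[0,0,0,17,62,-55,40],[0,0,0,17,62,-62,40],[0,0,0,17,62,-62,40],[0,0,0,17,62,-62,40]]]'; python3 - <<'E'
from h import *
s=env.get_state();print(s['ee_pos'],s['opening'],s['wrist_force'])
p,d,c=snap('wrist','w12')
s=env.get_state();print(s['ee_pos'],s['eef_rot'])
cv2.imwrite('pics/w12d.png',cv2.resize(p[155:335,160:350],None,fx=4,fy=3.3,interpolation=cv2.INTER_CUBIC))
E
```

```text
time: 11.0
ee_pos: [0.5906, -0.2271, 0.1053]
eef_rot: [-3.124, 0.326, 0.011]
wrist_force: [-0.2, 0.9, -0.7]
opening: 0.0603
[ 0.59062311 -0.22713196  0.10534396] 0.06028790824532935 [-0.21132999  0.93254813 -0.66753279]
[ 0.59151264 -0.22788236  0.1066305 ] [ 3.1243026  -0.3265543  -0.00697589]
```

View pics/w12d.png

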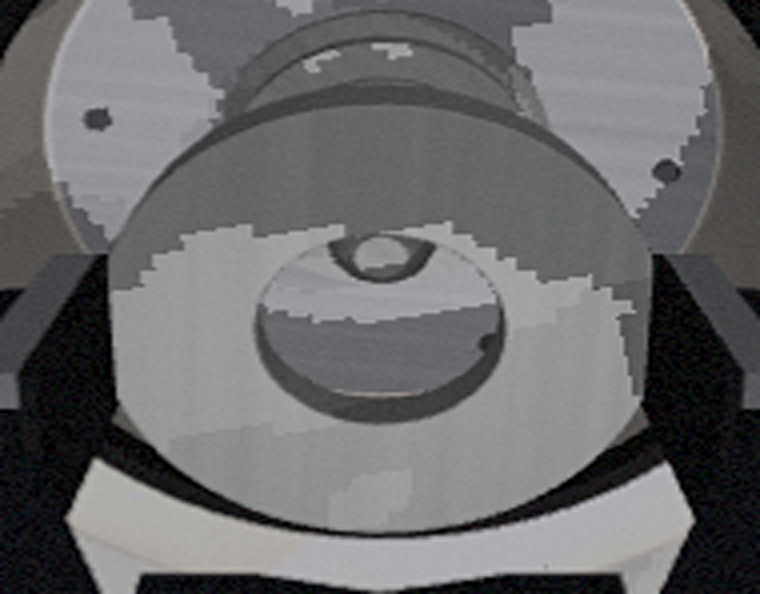

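```bash
python3 - <<'E'
from h import *
p,d,c=load('w12')
zt,o=ringdepth('w12',(192,318,184,306),.1,.13);print(zt,o)
P=plane(c,[(255,226.2),(255,283.2)],zt)*1000;print(P.mean(0).round(2))
print((plane(c,[(255,231.4)],.090)*1000).round(2), d[228:235,255])
# tilt of plate
v,u=np.mgrid[190:310,192:318];uv=np.c_[u.ravel(),v.ravel()];X=pts(c,uv,d);m=X[:,2]>zt-.003;P=X[m&(X[:,2]<zt+.004)];print(np.linalg.lstsq(np.c_[P[:,:2],np.ones(len(P))],P[:,2],rcond=None)[0])
E
```

```text
0.11715412848714366 [(390, array([ 590.7, -225. ]), np.float64(30.7)), (154, array([ 590.6, -225.2]), np.float64(12.9))]
[ 590.43 -227.5   117.15]
[[ 590.39 -226.88   90.  ]] [0.16855614 0.16770294 0.16942795 0.16900048 0.17001233 0.16890278
 0.        ]
[-0.0041547   0.00286029  0.12028194]
```

```bash
python3 -m jog '[[[0,0,0,0,0.5,-8,40],[0,0,0,0,0.5,-20,40],[0,0,0,0,0.5,-32,40],[0,0,0,0,0.5,-42,40],[0,0,0,0,0.5,-46,40],[0,0,0,0,0.5,-46,40]]]'
```

```text
time: 11.55
ee_pos: [0.5893, -0.2268, 0.0574]
eef_rot: [-3.122, 0.328, 0.015]
wrist_force: [-0.5, 0.3, -1.0]
opening: 0.0601
```

```bash
python3 -m jog '[[[0,0,0,0,0,-3,40],[0,0,0,0,0,-6,40],[0,0,0,0,0,-8,40],[0,0,0,0,0,-8,40]]]';  python3 -m jog '[[[0,0,0,0,0,-2,40],[0,0,0,0,0,-4,40],[0,0,0,0,0,-5,40],[0,0,0,0,0,-5,40]]]'
```

```text
time: 11.88
ee_pos: [0.5909, -0.2275, 0.0518]
eef_rot: [-3.124, 0.328, 0.009]
wrist_force: [0.3, 0.3, -0.8]
opening: 0.0601
time: 12.22
ee_pos: [0.5908, -0.2274, 0.0467]
eef_rot: [-3.124, 0.327, 0.009]
wrist_force: [-0.5, -0.3, -0.4]
opening: 0.0602
```

```bash
python3 -m jog '[[[0,0,0,0,0,-2,40],[0,0,0,0,0,-3.5,40],[0,0,0,0,0,-3.5,40]]]';  python3 -m jog '[[[0,0,0,0,0,-1,40],[0,0,0,0,0,-1.5,40],[0,0,0,0,0,-1.5,40]]]'
```

```text
time: 12.47
ee_pos: [0.5907, -0.2274, 0.043]
eef_rot: [-3.124, 0.328, 0.009]
wrist_force: [-1.2, -0.8, -1.3]
opening: 0.0601
time: 12.72
ee_pos: [0.5911, -0.2276, 0.0423]
eef_rot: [-3.124, 0.327, 0.008]
wrist_force: [-1.1, 0.2, 1.3]
opening: 0.0603
```

Contact begins at the expected height (TCP 42.3 mm). Release, rise, and look.

```bash
python3 -m jog '[[[0,0,0,0,0,-0.5,45],[0,0,0,0,0,-0.5,68],[0,0,0,0,0,0,74],[0,0,0,0,0,0,76],[0,0,0,0,0,5,78],[0,0,0,0,0,30,78],[0,0,0,0,0,60,78],[0,0,0,-5,-20,95,78],[0,0,0,-14,-63,120,78],[0,0,0,-14,-63,120,78]]]'; python3 - <<'E'
from h import *
p,d,c=snap('wrist','w13')
v,u=np.mgrid[0:230,130:400]; uv=np.c_[u.ravel(),v.ravel()];X=pts(c,uv,d)
near=np.hypot(X[:,0]-.590,X[:,1]+.227)<.036
for zl,zh in((.05,.058),(.06,.066),(.081,.095)):
    m=near&(X[:,2]>zl)&(X[:,2]<zh);P=X[m]
    print(zl,m.sum(),P.mean(0).round(4),cv2.minEnclosingCircle(P[:,:2].astype(np.float32)*1000))
m=near&(X[:,2]>.05)&(X[:,2]<.058)&(np.hypot(X[:,0]-.590,X[:,1]+.227)>.016);P=X[m];print(np.linalg.lstsq(np.c_[P[:,:2],np.ones(len(P))],P[:,2],rcond=None)[0],np.median(P[:,2]))
E
```

```text
time: 13.55
ee_pos: [0.5793, -0.2968, 0.1689]
eef_rot: [3.116, -0.33, 0.007]
wrist_force: [-0.8, -0.3, 0.7]
opening: 0.0778
0.05 4777 [ 0.5907 -0.2269  0.054 ] ((590.648193359375, -227.7052764892578), 32.035675048828125)
0.06 219 [ 0.5904 -0.2277  0.0625] ((590.1165161132812, -227.10946655273438), 10.14452838897705)
0.081 375 [ 0.5902 -0.2272  0.0874] ((590.1337890625, -227.18499755859375), 7.357188701629639)
[0.00064667 0.00356853 0.05454072] 0.05410016953467717
```

View pics/w13.png

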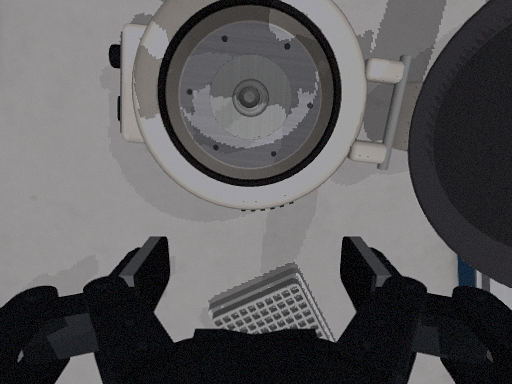

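```bash
python3 -m jog '[[[0,0,0,0,20,10,78],[0,0,0,2,55,20,78],[0,0,0,4,95,30,82],[0,0,0,6,135,30,82],[0,0,0,8,175,30,82],[0,0,0,9,215,30,82],[0,0,0,10,256,30,82],[0,0,0,10,297,30,82],[0,0,0,10,338,30,82],[0,0,0,10,379,30,82]]]'; python3 -m jog '[[[0,0,0,0,41,0,82],[0,0,0,0,82,0,82],[0,0,0,0,123,0,82],[0,0,0,0,155,0,82],[0,0,0,0,180,0,82],[0,0,0,0,194,0,82],[0,0,0,0,194,0,82],[0,0,0,0,194,0,82]]]'; python3 - <<'E'
from h import *
s=env.get_state();print(s['ee_pos'],s['joints'].round(2))
p,d,c=snap('wrist','w14')
s=env.get_state();print(s['ee_pos'])
E
```

```text
time: 14.43
ee_pos: [0.5855, 0.0912, 0.1907]
eef_rot: [-3.124, 0.327, 0.012]
wrist_force: [-0.3, -0.5, 0.2]
opening: 0.0819
time: 15.1
ee_pos: [0.5862, 0.2825, 0.1909]
eef_rot: [3.123, -0.325, -0.011]
wrist_force: [1.0, -1.2, 0.0]
opening: 0.0818
[0.58619175 0.28249291 0.19091419] [0.32 0.4  1.38 0.   1.37 0.52]
[0.58657977 0.28150657 0.1911588 ]
```

View pics/w14.png

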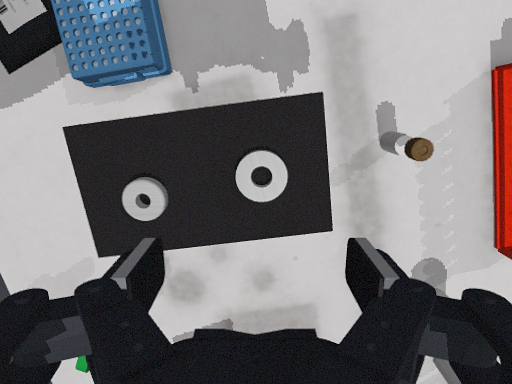

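```bash
python3 - <<'E'
from h import *
print(ringdepth('w14',(225,300,140,215),.006,.03)); print(ringdepth('w14',(110,180,165,232),.008,.03))
p,d,c=load('w14')
g=p.mean(2);m=((g>75)*255).astype(np.uint8)
for b,z in(((225,300,140,215),.012),((110,180,165,232),.016)):
    cs,_=cv2.findContours(m[b[2]:b[3],b[0]:b[1]],cv2.RETR_CCOMP,cv2.CHAIN_APPROX_NONE)
    for k in cs:
        if len(k)<20: continue
        P=plane(c,k[:,0]+[b[0],b[2]],z)[:,:2]*1000
        print(len(k),[np.round(x,1) for x in cv2.fitEllipse(P.astype(np.float32))])
cv2.imwrite('pics/w14c.png',cv2.resize(p[130:240,100:310],None,fx=3.8,fy=3.8,interpolation=cv2.INTER_CUBIC)[:600,:800])
E
```

```text
(np.float64(0.011985463897143778), [(146, array([589.8, 276.3]), np.float64(26.6)), (59, array([589.9, 276.6]), np.float64(11.0))])
(np.float64(0.015805355086629863), [(122, array([465.4, 277.9]), np.float64(22.8)), (37, array([465.4, 277.7]), np.float64(6.9))])
147 [array([590.1, 276. ]), array([53.5, 54.2]), np.float64(161.0)]
58 [array([590.2, 276.5]), array([20.4, 22.4]), np.float64(78.2)]
125 [array([466. , 278.1]), array([45. , 49.2]), np.float64(116.4)]
34 [array([466.1, 278.1]), array([10.3, 15. ]), np.float64(25.4)]
```

View pics/w14c.png

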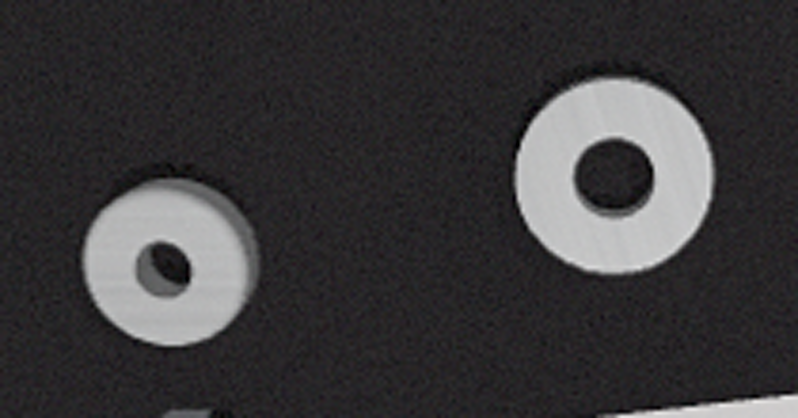

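```bash
python3 -m jog '[[[0,0,0,3.5,-5.5,-30,78],[0,0,0,3.5,-5.5,-70,74],[0,0,0,3.5,-5.5,-110,72],[0,0,0,3.5,-5.5,-145,72],[0,0,0,3.5,-5.5,-168,72],[0,0,0,3.5,-5.5,-180,72],[0,0,0,3.5,-5.5,-184,72],[0,0,0,3.5,-5.5,-184,72],[0,0,0,3.5,-5.5,-184,72]]]'; python3 - <<'E'
from h import *
p,d,c=snap('wrist','w15')
for i in range(1): s=env.get_state();print(s['ee_pos'])
g=p.mean(2)
m=((g>75)*255).astype(np.uint8)
cs,_=cv2.findContours(m[150:330,165:345],cv2.RETR_CCOMP,cv2.CHAIN_APPROX_NONE)
for k in cs:
    if len(k)<60: continue
    P=plane(c,k[:,0]+[165,150],.012)[:,:2]*1000
    print(len(k),[np.round(x,1) for x in cv2.fitEllipse(P.astype(np.float32))])
E
```

```text
time: 15.9
ee_pos: [0.5923, 0.2768, 0.01]
eef_rot: [-3.123, 0.329, 0.003]
wrist_force: [0.2, 0.2, -0.0]
opening: 0.072
[0.59271664 0.27716897 0.01056794]
311 [array([590.2, 276.5]), array([53.3, 55.6]), np.float64(164.2)]
108 [array([590.5, 277.8]), array([17.6, 20.6]), np.float64(77.0)]
```

View pics/w15.png

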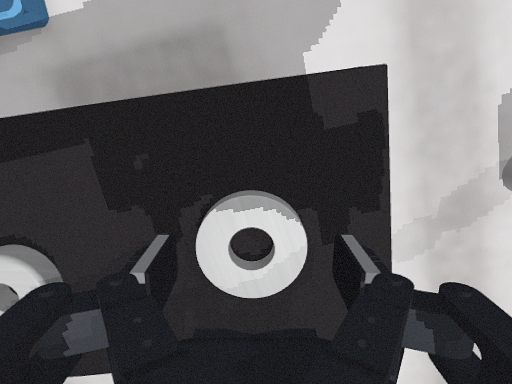

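```bash
python3 -m jog '[[[0,0,0,-2.5,-0.5,-4,72],[0,0,0,-2.5,-0.5,-5.5,66],[0,0,0,-2.5,-0.5,-5.5,55],[0,0,0,-2.5,-0.5,-5.5,45],[0,0,0,-2.5,-0.5,-5.5,40],[0,0,0,-2.5,-0.5,-5.5,40],[0,0,0,-2.5,-0.5,-5.5,40]]]'; python3 -m jog '[[[0,0,0,0,0,8,35],[0,0,0,0,0,30,35],[0,0,0,0,0,65,35],[0,0,0,0,-10,105,35],[0,0,0,0,-20,145,35],[0,0,0,0,-20,160,35],[0,0,0,0,-20,160,35]]]'; python3 - <<'E'
from h import *
p,d,c=snap('wrist','w16')
s=env.get_state();print(s['ee_pos'])
for z in(.16,.165): print(ringdepth('w16',(190,325,180,310),z,.19))
E
```

```text
time: 16.53
ee_pos: [0.5885, 0.2768, 0.0041]
eef_rot: [-3.124, 0.327, 0.007]
wrist_force: [-1.7, -1.1, 5.8]
opening: 0.0507
time: 17.12
ee_pos: [0.5921, 0.2573, 0.1701]
eef_rot: [-3.119, 0.328, -0.011]
wrist_force: [1.1, -0.3, -0.5]
opening: 0.0502
[0.59001781 0.25701364 0.16635045]
(np.float64(0.17785497042255555), [(415, array([591.9, 257.4]), np.float64(28.3)), (113, array([592. , 259.2]), np.float64(9.6))])
(np.float64(0.17785497042255555), [(415, array([591.9, 257.4]), np.float64(28.3)), (113, array([592. , 259.2]), np.float64(9.6))])
```

View pics/w16.png

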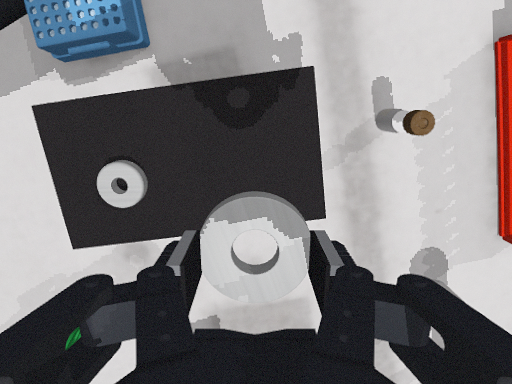

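```bash
python3 -m jog '[[[0,0,0,0,-20,5,35],[0,0,0,0,-55,10,35],[0,0,0,0,-95,10,35],[0,0,0,0,-135,10,35],[0,0,0,0,-176,10,35],[0,0,0,0,-217,10,35],[0,0,0,0,-258,10,35],[0,0,0,0,-299,10,35],[0,0,0,0,-340,10,35],[0,0,0,0,-381,10,35]]]'; python3 -m jog '[[[0,0,0,0,-35,0,35],[0,0,0,0,-65,0,35],[0,0,0,0,-88,0,35],[0,0,0,0,-101,-10,35],[0,0,0,0,-103,-30,35],[0,0,0,0,-103,-55,35],[0,0,0,0,-103,-65,35],[0,0,0,0,-103,-65,35],[0,0,0,0,-103,-65,35]]]'; python3 - <<'E'
from h import *
p,d,c=snap('wrist','w17')
s=env.get_state();print(s['ee_pos'])
zt,o=ringdepth('w17',(200,312,184,306),.1,.15);print(zt,o)
cv2.imwrite('pics/w17d.png',cv2.resize(p[155:335,160:350],None,fx=4,fy=3.3,interpolation=cv2.INTER_CUBIC))
E
```

```text
time: 18.0
ee_pos: [0.5859, -0.1254, 0.1695]
eef_rot: [-3.123, 0.327, 0.016]
wrist_force: [-0.5, 1.3, -0.7]
opening: 0.0504
time: 18.75
ee_pos: [0.5869, -0.226, 0.1054]
eef_rot: [-3.123, 0.326, 0.014]
wrist_force: [-0.2, 0.5, -0.2]
opening: 0.0501
[ 0.58810497 -0.22671265  0.1071998 ]
0.11319379460458842 [(360, array([ 586.9, -225.8]), np.float64(27.3)), (112, array([ 586.8, -224. ]), np.float64(9.6))]
```

View pics/w17d.png

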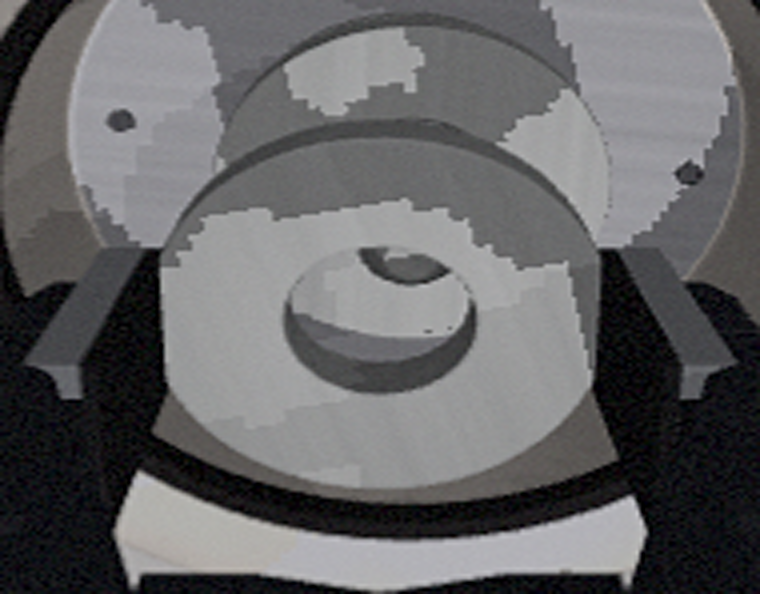

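```bash
python3 - <<'E'
from h import *
p,d,c=load('w17')
v,u=np.mgrid[190:300,205:308];uv=np.c_[u.ravel(),v.ravel()];X=pts(c,uv,d);m=abs(X[:,2]-.1135)<.004;P=X[m];print(np.linalg.lstsq(np.c_[P[:,:2],np.ones(len(P))],P[:,2],rcond=None)[0],np.median(P[:,2]))
zt=np.median(P[:,2])
P=plane(c,[(255.1,229.2),(255.1,274.1)],zt)*1000;print(P.mean(0).round(2),np.linalg.norm(P[0]-P[1]))
P=plane(c,[(231.3,250.5),(279,250.5)],zt)*1000;print(P.mean(0).round(2),np.linalg.norm(P[0]-P[1]))
P=plane(c,[(255,155+137/3.3),(255,155+487/3.3)],zt)*1000;print(P.mean(0).round(2),np.linalg.norm(P[0]-P[1]))
E
```

```text
[-0.00453336  0.000911    0.11601672] 0.11322330721458275
[ 586.63 -226.63  113.22] 22.598242988037576
[ 586.81 -225.84  113.22] 21.976575487621766
[ 586.58 -226.63  113.22] 53.31038085535788
```

```bash
python3 -m jog '[[[0,0,0,3.4,-0.5,0,35],[0,0,0,3.4,-0.5,-4,35],[0,0,0,3.4,-0.5,-4,35],[0,0,0,3.4,-0.5,-4,35]]]'; python3 - <<'E'
from h import *
p,d,c=snap('wrist','w18')
s=env.get_state();print(s['ee_pos'],c['pose'][:3,3])
cv2.imwrite('pics/w18d.png',cv2.resize(p[155:335,160:350],None,fx=4,fy=3.3,interpolation=cv2.INTER_CUBIC))
v,u=np.mgrid[190:300,205:308];uv=np.c_[u.ravel(),v.ravel()];X=pts(c,uv,d);m=abs(X[:,2]-.109)<.007;zt=np.median(X[m,2]);print(zt)
E
```

```text
time: 19.13
ee_pos: [0.5918, -0.228, 0.104]
eef_rot: [3.124, -0.327, -0.007]
wrist_force: [0.1, 0.2, -0.2]
opening: 0.0504
[ 0.5916114  -0.22799888  0.10392436] [ 0.60534331 -0.16526589  0.24675466]
0.11178427197785852
```

View pics/w18d.png

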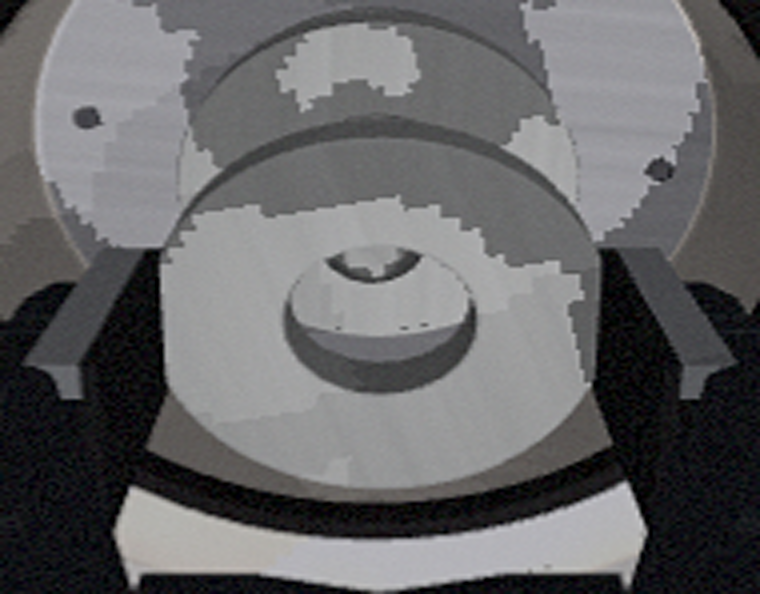

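```bash
python3 - <<'E'
from h import *
p,d,c=load('w18')
zt=.1125
P=plane(c,[(255.1,229.2),(255.1,274.1)],zt)*1000;print('ring',P.mean(0).round(2))
print('tip by cone mid, z84', (plane(c,[(253.4,240)],.084)*1000).round(2))
v,u=np.mgrid[100:290,150:360];uv=np.c_[u.ravel(),v.ravel()];X=pts(c,uv,d)
m=(abs(X[:,2]-.054)<.003)&(np.hypot(X[:,0]-.5905,X[:,1]+.2275)<.034);print(cv2.minEnclosingCircle(X[m][:,:2].astype(np.float32)*1000))
m=(X[:,2]>.075)&(X[:,2]<.095)&(np.hypot(X[:,0]-.5905,X[:,1]+.2275)<.01);print(m.sum(),X[m].mean(0),X[m].min(0),X[m].max(0))
xt=np.array([.978,-.208]);
q=X[m][:,:2]@xt*1000;print('x_tool extents',q.min(),q.max(),(q.min()+q.max())/2,'ring',P.mean(0)[:2]@xt,'spindle0',np.array([590.15,-227.15])@xt)
E
```

```text
ring [ 591.54 -228.34  112.5 ]
tip by cone mid, z84 [[ 589.2  -234.42   84.  ]]
((590.8993530273438, -227.6609344482422), 32.17014694213867)
192 [ 0.59008089 -0.22937426  0.08846855] [ 0.58325835 -0.23458158  0.08266392] [ 0.59638282 -0.22581319  0.09135558]
x_tool extents 618.1906151244033 631.3297961540903 624.7602056392468 ring 626.0191316945272 spindle0 624.4139
```

```bash
python3 -m jog '[[[0,0,0,-1.3,1,0,35],[0,0,0,-1.3,1,0,35],[0,0,0,-1.3,1,0,35]]]'; cat > chk.py <<'E'
import sys
from h import *
fn,rt,rb=sys.argv[1],float(sys.argv[2]),float(sys.argv[3])
p,d,c=snap('wrist',fn)
s=env.get_state();print(s['ee_pos'],c['pose'][:3,3])
v,u=np.mgrid[150:330,150:360];uv=np.c_[u.ravel(),v.ravel()];X=pts(c,uv,d)
T=s['ee_pos']; m=(X[:,2]>T[2]+.004)&(X[:,2]<T[2]+.02)&(np.hypot(*(X[:,:2]-T[:2]).T)<rt+.002)
zt=np.median(X[m,2]);m&=abs(X[:,2]-zt)<.0015
Q=X[m];print('top',zt,np.linalg.lstsq(np.c_[Q[:,:2],np.ones(len(Q))],Q[:,2],rcond=None)[0][:2].round(3))
M=np.zeros((384,512),np.uint8);M[v.ravel()[m],u.ravel()[m]]=255;M=cv2.morphologyEx(M,cv2.MORPH_CLOSE,np.ones((3,3)))
cs,h=cv2.findContours(M,cv2.RETR_CCOMP,cv2.CHAIN_APPROX_NONE)
for k in cs:
    if len(k)<60: continue
    P=plane(c,k[:,0],zt)[:,:2]*1000
    print(len(k),[np.round(x,2) for x in cv2.fitEllipse(P.astype(np.float32))])
m=(X[:,2]>.075)&(X[:,2]<.095)&(np.hypot(X[:,0]-.5905,X[:,1]+.2275)<.011)
xt=np.array([.978,-.208])
if m.sum(): q=X[m][:,:2]@xt*1000;print('tip xt',q.min(),q.max(),(q.min()+q.max())/2,'spindle0 624.41')
cv2.imwrite(f'pics/{fn}d.png',cv2.resize(p[155:335,160:350],None,fx=4,fy=3.3,interpolation=cv2.INTER_CUBIC))
E
python3 chk.py w19 .027 .011
```

```text
time: 19.43
ee_pos: [0.59, -0.227, 0.1036]
eef_rot: [-3.124, 0.328, 0.008]
wrist_force: [0.1, 0.1, -1.0]
opening: 0.0504
[ 0.59001599 -0.22700766  0.10353277] [ 0.60371064 -0.16430431  0.24630273]
top 0.11140645324614815 [-0.002  0.   ]
339 [array([ 589.56, -227.21]), array([52.95, 53.88]), np.float64(159.49)]
133 [array([ 589.5 , -227.02]), array([21.92, 22.09]), np.float64(83.38)]
tip xt 617.372561214722 631.0021432753085 624.1873522450153 spindle0 624.41
```

View pics/w19d.png

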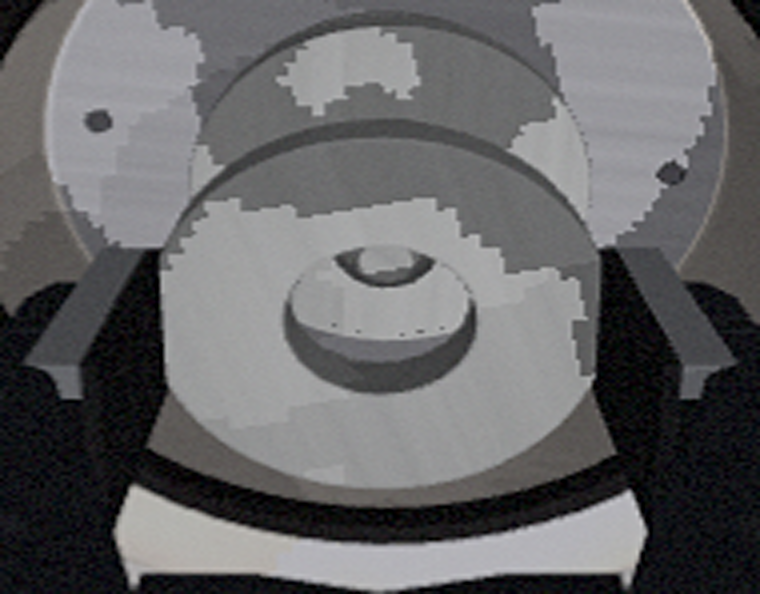

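```bash
python3 -m jog '[[[0,0,0,0.5,0,-8,35],[0,0,0,0.5,0,-20,35],[0,0,0,0.5,0,-30,35],[0,0,0,0.5,0,-36,35],[0,0,0,0.5,0,-36,35],[0,0,0,0.5,0,-36,35]]]'; python3 chk.py w20 .027 .011
```

```text
time: 19.98
ee_pos: [0.5899, -0.2267, 0.0663]
eef_rot: [-3.123, 0.327, 0.012]
wrist_force: [0.1, -1.4, -0.6]
opening: 0.0507
[ 0.59036225 -0.22692122  0.06695961] [ 0.60394611 -0.16416588  0.20904462]
top 0.07418318859300402 [-0.003  0.001]
67 [array([ 588.65, -232.24]), array([17.12, 24.31]), np.float64(162.14)]
343 [array([ 589.56, -226.92]), array([52.96, 53.78]), np.float64(154.48)]
135 [array([ 589.39, -227.71]), array([21.77, 24.55]), np.float64(175.62)]
tip xt 617.3447212459455 635.4548580712092 626.3997896585773 spindle0 624.41
```

```bash
python3 -m jog '[[[0,0,0,0.5,0,-2,35],[0,0,0,0.5,0,-4,35],[0,0,0,0.5,0,-5,35],[0,0,0,0.5,0,-5,35]]]'; python3 -m jog '[[[0,0,0,0,0,-2,35],[0,0,0,0,0,-3.5,35],[0,0,0,0,0,-3.5,35]]]';python3 -m jog '[[[0,0,0,0,0,-1,35],[0,0,0,0,0,-1.5,35],[0,0,0,0,0,-1.5,35]]]'
```

```text
time: 20.37
ee_pos: [0.5909, -0.2269, 0.0623]
eef_rot: [-3.124, 0.327, 0.009]
wrist_force: [-0.4, 0.4, -1.3]
opening: 0.0503
time: 20.62
ee_pos: [0.5908, -0.2269, 0.0585]
eef_rot: [-3.124, 0.327, 0.01]
wrist_force: [-0.1, -0.3, -1.3]
opening: 0.0502
time: 20.87
ee_pos: [0.591, -0.227, 0.0573]
eef_rot: [-3.124, 0.328, 0.009]
wrist_force: [0.3, -0.2, -0.8]
opening: 0.0502
```

```bash
python3 -m jog '[[[0,0,0,0,0,-1,35],[0,0,0,0,0,-1.4,35],[0,0,0,0,0,-1.4,35]]]'
```

```text
time: 21.12
ee_pos: [0.5912, -0.2271, 0.0562]
eef_rot: [-3.124, 0.328, 0.008]
wrist_force: [0.3, -0.4, 0.2]
opening: 0.0502
```

Contact starting. Release, rise and check.

```bash
python3 -m jog '[[[0,0,0,0,0,-0.3,45],[0,0,0,0,0,-0.3,58],[0,0,0,0,0,0,64],[0,0,0,0,0,0,66],[0,0,0,0,0,5,70],[0,0,0,0,0,30,70],[0,0,0,0,0,60,70],[0,0,0,-5,-20,95,78],[0,0,0,-14,-63,110,78],[0,0,0,-14,-63,110,78]]]'; cat > seat.py <<'E'
import sys
from h import *
p,d,c=snap('wrist',sys.argv[1])
v,u=np.mgrid[0:230,130:400]; uv=np.c_[u.ravel(),v.ravel()];X=pts(c,uv,d)
r=np.hypot(X[:,0]-.590,X[:,1]+.227);near=r<.036
for zl,zh in((.051,.057),(.061,.068),(.075,.081),(.0815,.095)):
    m=near&(X[:,2]>zl)&(X[:,2]<zh);P=X[m]
    if len(P)>10:
        e=cv2.minEnclosingCircle(P[:,:2].astype(np.float32)*1000);print(zl,m.sum(),np.median(P[:,2]).round(4),np.round(e[0],1),round(e[1],1),np.linalg.lstsq(np.c_[P[:,:2],np.ones(len(P))],P[:,2],rcond=None)[0][:2].round(3))
E
python3 seat.py w21
```

```text
time: 21.95
ee_pos: [0.579, -0.2971, 0.1727]
eef_rot: [3.115, -0.331, 0.007]
wrist_force: [-0.1, -0.2, 0.8]
opening: 0.078
0.051 1331 0.0541 [ 590.7 -227.7] 32.1 [-0.002  0.004]
0.061 3593 0.0641 [ 590.6 -227.5] 27.0 [-0.     0.004]
0.0815 363 0.0875 [ 590.1 -227.2] 7.3 [-0.017  0.012]
```

View pics/w21.png

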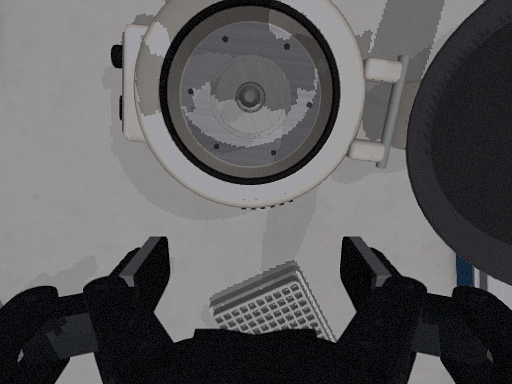

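```bash
python3 -m jog '[[[0,0,0,-4,20,10,72],[0,0,0,-10,55,15,72],[0,0,0,-18,95,20,72],[0,0,0,-26,135,20,72],[0,0,0,-34,175,20,72],[0,0,0,-42,215,20,72],[0,0,0,-50,255,20,72],[0,0,0,-58,295,20,72],[0,0,0,-66,335,20,72],[0,0,0,-74,375,20,72]]]'; python3 -m jog '[[[0,0,0,-8,40,0,72],[0,0,0,-16,80,0,72],[0,0,0,-24,120,0,72],[0,0,0,-32,155,0,72],[0,0,0,-38,180,0,72],[0,0,0,-40,196,0,72],[0,0,0,-40,196,0,72],[0,0,0,-40,196,0,72]]]'; python3 - <<'E'
from h import *
p,d,c=snap('wrist','w22')
s=env.get_state();print(s['ee_pos'])
print(ringdepth('w22',(215,310,130,230),.008,.03))
cv2.imwrite('pics/w22c.png',cv2.resize(p[110:240,190:330],None,fx=4.5,fy=4.5,interpolation=cv2.INTER_CUBIC))
E
```

```text
time: 22.83
ee_pos: [0.5013, 0.0874, 0.1853]
eef_rot: [-3.124, 0.327, 0.011]
wrist_force: [0.2, 0.8, -0.1]
opening: 0.072
time: 23.5
ee_pos: [0.4619, 0.2816, 0.1852]
eef_rot: [3.124, -0.323, -0.011]
wrist_force: [-0.4, -0.4, -0.2]
opening: 0.072
[0.46230479 0.28079904 0.18533535]
(np.float64(0.015834749257593927), [(127, array([463.6, 277.8]), np.float64(22.5)), (43, array([463.5, 277.9]), np.float64(7.8))])
```

View pics/w22.png

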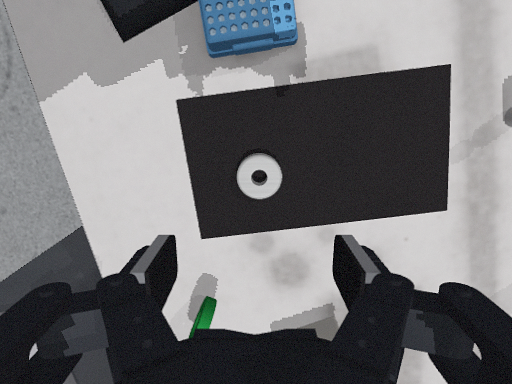

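```bash
python3 -m jog '[[[0,0,0,1.5,-3,-30,70],[0,0,0,1.5,-3,-70,66],[0,0,0,1.5,-3,-110,64],[0,0,0,1.5,-3,-140,64],[0,0,0,1.5,-3,-160,64],[0,0,0,1.5,-3,-170,64],[0,0,0,1.5,-3,-174,64],[0,0,0,1.5,-3,-174,64],[0,0,0,1.5,-3,-174,64]]]'; python3 - <<'E'
from h import *
p,d,c=snap('wrist','w23')
s=env.get_state();print(s['ee_pos'])
print(ringdepth('w23',(190,320,170,310),.0145,.03))
E
```

```text
time: 24.3
ee_pos: [0.466, 0.278, 0.0134]
eef_rot: [-3.123, 0.329, 0.005]
wrist_force: [0.3, -0.2, 0.2]
opening: 0.0641
[0.46638058 0.27835776 0.01386874]
(np.float64(0.015982865618795708), [(300, array([463.7, 277.3]), np.float64(22.0)), (93, array([463.6, 277.1]), np.float64(8.1))])
```

View pics/w23.png

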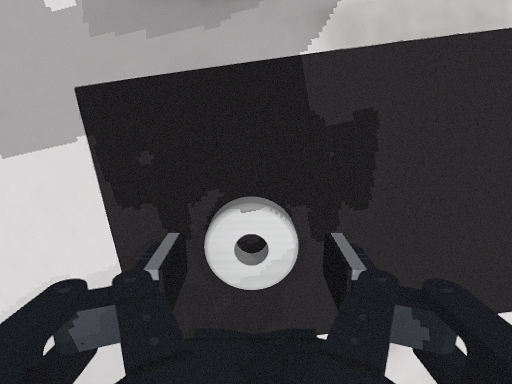

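```bash
python3 -m jog '[[[0,0,0,-2.6,-0.9,-5,64],[0,0,0,-2.6,-0.9,-7,58],[0,0,0,-2.6,-0.9,-7,48],[0,0,0,-2.6,-0.9,-7,38],[0,0,0,-2.6,-0.9,-7,30],[0,0,0,-2.6,-0.9,-7,30],[0,0,0,-2.6,-0.9,-7,30]]]'; python3 -m jog '[[[0,0,0,0,0,8,30],[0,0,0,0,0,30,30],[0,0,0,5,-5,65,30],[0,0,0,15,-20,105,30],[0,0,0,25,-45,140,30],[0,0,0,35,-80,165,30],[0,0,0,45,-120,170,30],[0,0,0,52,-160,170,30],[0,0,0,60,-200,170,30],[0,0,0,68,-240,170,30]]]'
```

```text
time: 24.93
ee_pos: [0.4621, 0.2772, 0.006]
eef_rot: [-3.124, 0.327, 0.008]
wrist_force: [-1.8, -0.8, 4.7]
opening: 0.0432
time: 25.77
ee_pos: [0.5297, 0.0384, 0.1763]
eef_rot: [-3.124, 0.326, 0.005]
wrist_force: [1.2, -0.6, -1.1]
opening: 0.0432
```

```bash
python3 -m jog '[[[0,0,0,9,-40,0,30],[0,0,0,18,-80,0,30],[0,0,0,27,-120,0,30],[0,0,0,36,-160,0,30],[0,0,0,45,-200,0,30],[0,0,0,54,-235,0,30],[0,0,0,59,-258,0,30],[0,0,0,60,-265,-10,30],[0,0,0,60,-265,-35,30],[0,0,0,60,-265,-60,30]]]'; python3 -m jog '[[[0,0,0,0,0,-8,30],[0,0,0,0,0,-8,30],[0,0,0,0,0,-8,30]]]'; python3 chk.py w24 .023 .008
```

```text
time: 26.6
ee_pos: [0.5903, -0.2258, 0.1157]
eef_rot: [3.124, -0.329, -0.003]
wrist_force: [-0.2, -0.3, -1.8]
opening: 0.0431
time: 26.85
ee_pos: [0.5891, -0.224, 0.1068]
eef_rot: [-3.124, 0.326, 0.01]
wrist_force: [0.1, -0.2, -0.6]
opening: 0.0428
[ 0.59010083 -0.22455039  0.10818795] [ 0.60291933 -0.16137651  0.24959205]
top 0.11669042578478214 [-0.002 -0.   ]
324 [array([ 589.08, -223.27]), array([44.14, 45.24]), np.float64(78.78)]
97 [array([ 588.78, -223.41]), array([15.77, 16.12]), np.float64(80.52)]
tip xt 618.4489003774547 629.1365339540909 623.7927171657727 spindle0 624.41
```

View pics/w24d.png

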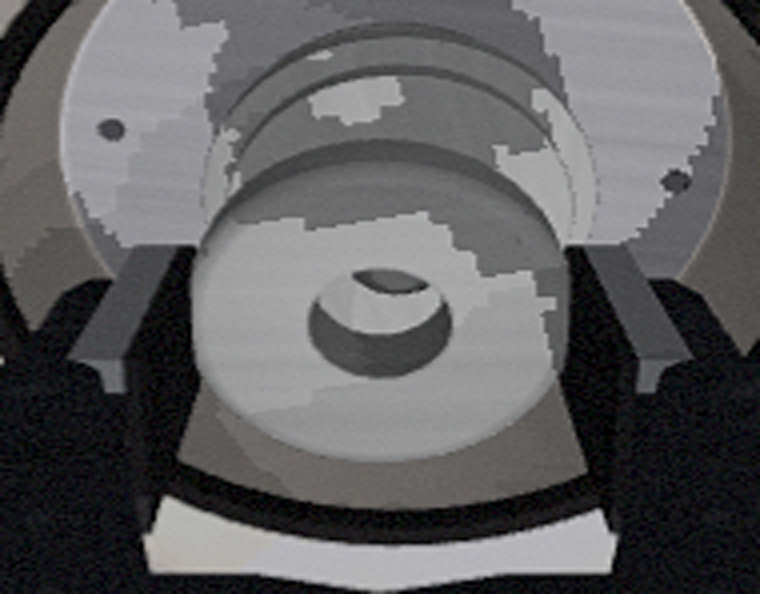

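```bash
python3 -m jog '[[[0,0,0,1.3,-3.6,0,30],[0,0,0,1.3,-3.6,-2,30],[0,0,0,1.3,-3.6,-2,30],[0,0,0,1.3,-3.6,-2,30]]]'; python3 chk.py w25 .023 .008
```

```text
time: 27.23
ee_pos: [0.5911, -0.2287, 0.1058]
eef_rot: [3.124, -0.328, -0.007]
wrist_force: [0.1, 0.9, -0.4]
opening: 0.043
[ 0.59094782 -0.2286184   0.10564017] [ 0.60466976 -0.16595769  0.24856082]
top 0.11568877842185288 [-0.001 -0.003]
333 [array([ 590.88, -227.97]), array([44.33, 45.61]), np.float64(81.15)]
99 [array([ 590.77, -228.15]), array([15.69, 16.18]), np.float64(78.12)]
tip xt 622.6209572492148 626.5002409127802 624.5605990809975 spindle0 624.41
```

```bash
python3 -m jog '[[[0,0,0,-0.6,0.9,0,30],[0,0,0,-0.6,0.9,0,30],[0,0,0,-0.6,0.9,0,30]]]'; python3 chk.py w26 .023 .008
```

```text
time: 27.53
ee_pos: [0.59, -0.2275, 0.1051]
eef_rot: [-3.124, 0.327, 0.009]
wrist_force: [-0.4, -0.2, -1.4]
opening: 0.0431
[ 0.59002703 -0.2275416   0.10504537] [ 0.60374423 -0.16483826  0.24779141]
top 0.11489281330037965 [-0.001 -0.002]
331 [array([ 589.83, -226.82]), array([44.26, 45.45]), np.float64(86.67)]
98 [array([ 589.71, -226.88]), array([15.52, 16.2 ]), np.float64(79.57)]
tip xt 620.7689270432455 627.9085972335879 624.3387621384168 spindle0 624.41
```

View pics/w26d.png

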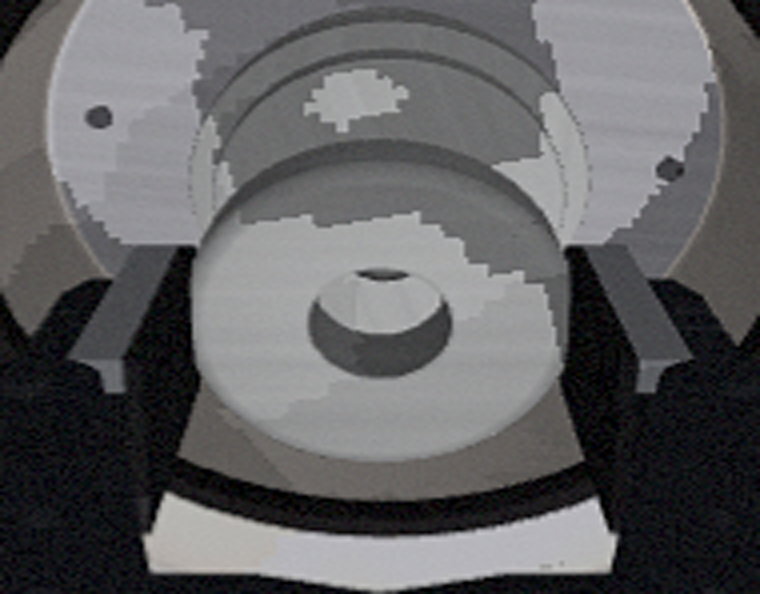

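```bash
python3 -m jog '[[[0,0,0,0.5,-0.3,-5,30],[0,0,0,0.5,-0.3,-10,30],[0,0,0,0.5,-0.3,-12,30],[0,0,0,0.5,-0.3,-12,30],[0,0,0,0.5,-0.3,-12,30]]]'; python3 chk.py w27 .023 .008
```

```text
time: 28.0
ee_pos: [0.5902, -0.2277, 0.0924]
eef_rot: [-3.124, 0.328, 0.01]
wrist_force: [-1.0, 1.1, 0.2]
opening: 0.0431
[ 0.59051257 -0.22783169  0.09277875] [ 0.60410961 -0.16513453  0.23516607]
top 0.10226440499804998 [-0.002 -0.002]
327 [array([ 590.07, -227.  ]), array([44.19, 45.53]), np.float64(82.13)]
98 [array([ 589.93, -227.22]), array([15.79, 16.17]), np.float64(76.22)]
tip xt 616.1674439061288 632.119085420086 624.1432646631074 spindle0 624.41
```

View pics/w27d.png

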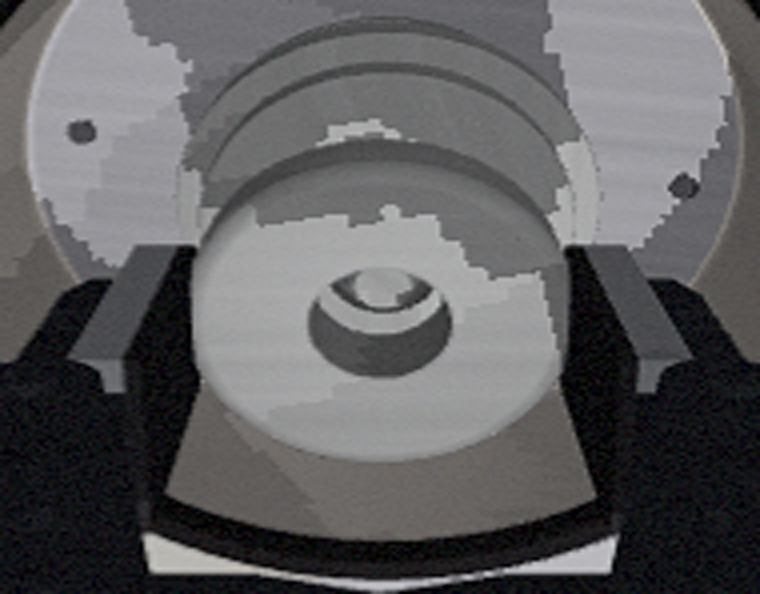

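```bash
python3 -m jog '[[[0,0,0,0.2,0,-2,30],[0,0,0,0.2,0,-4,30],[0,0,0,0.2,0,-6,30],[0,0,0,0.2,0,-8,30],[0,0,0,0.2,0,-8,30]]]'; python3 -m jog '[[[0,0,0,0,0,-3,30],[0,0,0,0,0,-6,30],[0,0,0,0,0,-9,30],[0,0,0,0,0,-11,30],[0,0,0,0,0,-11,30]]]';  python3 -m jog '[[[0,0,0,0,0,-2,30],[0,0,0,0,0,-3,30],[0,0,0,0,0,-3,30]]]'
```

```text
time: 28.47
ee_pos: [0.5904, -0.2277, 0.0844]
eef_rot: [-3.124, 0.328, 0.01]
wrist_force: [-0.5, 1.0, 0.1]
opening: 0.043
time: 28.88
ee_pos: [0.5902, -0.2276, 0.0732]
eef_rot: [-3.124, 0.328, 0.011]
wrist_force: [-0.2, 0.5, -1.2]
opening: 0.0427
time: 29.13
ee_pos: [0.5907, -0.2278, 0.0708]
eef_rot: [-3.124, 0.328, 0.009]
wrist_force: [-0.1, -0.0, -0.9]
opening: 0.0429
```

```bash
python3 -m jog '[[[0,0,0,0,0,-1,30],[0,0,0,0,0,-2,30],[0,0,0,0,0,-2,30]]]';  python3 -m jog '[[[0,0,0,0,0,-1,30],[0,0,0,0,0,-1,30]]]'
```

```text
time: 29.38
ee_pos: [0.5907, -0.2278, 0.0689]
eef_rot: [-3.124, 0.328, 0.009]
wrist_force: [0.7, 0.3, 0.4]
opening: 0.0429
time: 29.55
ee_pos: [0.5909, -0.228, 0.0682]
eef_rot: [-3.124, 0.328, 0.008]
wrist_force: [-0.3, -0.6, -0.3]
opening: 0.0432
```

```bash
python3 -m jog '[[[0,0,0,0,0,-1,30],[0,0,0,0,0,-1,30],[0,0,0,0,0,-1,30]]]'
```

```text
time: 29.8
ee_pos: [0.591, -0.228, 0.0681]
eef_rot: [3.124, -0.327, -0.008]
wrist_force: [-3.0, 0.3, 5.2]
opening: 0.0435
```

Firm contact (5 N) at the seated height. Release and check.

```bash
python3 -m jog '[[[0,0,0,0,0,0.5,38],[0,0,0,0,0,0.5,50],[0,0,0,0,0,1,56],[0,0,0,0,0,1,58],[0,0,0,0,0,5,62],[0,0,0,0,0,30,66],[0,0,0,0,0,60,70],[0,0,0,-5,-20,85,78],[0,0,0,-14,-63,100,78],[0,0,0,-14,-63,100,78]]]'; python3 -m jog '[[[0,0,0,0,0,0,78],[0,0,0,0,0,0,78],[0,0,0,0,0,0,78]]]'; python3 seat.py w28; python3 - <<'E'
from h import *
snap('side','s28');snap('scene','c28')
E
```

```text
time: 30.63
ee_pos: [0.5782, -0.2977, 0.1726]
eef_rot: [3.116, -0.331, 0.004]
wrist_force: [-0.1, -0.5, -0.6]
opening: 0.0781
time: 30.88
ee_pos: [0.5761, -0.2894, 0.1655]
eef_rot: [-3.122, 0.327, 0.012]
wrist_force: [0.1, 1.5, 0.5]
opening: 0.078
0.051 1263 0.0541 [ 590.8 -227.4] 32.1 [0.    0.004]
0.061 847 0.0641 [ 590.6 -227.5] 27.1 [-0.001  0.003]
0.075 2953 0.0779 [ 590.5 -227.7] 23.0 [0.001 0.002]
0.0815 376 0.0875 [ 590.1 -227.2] 7.3 [0.027 0.009]
```

View pics/w28.png

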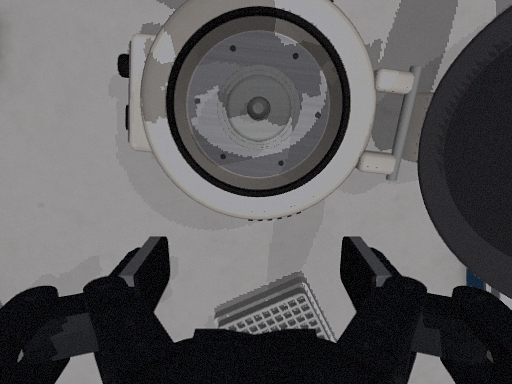

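View pics/s28.png

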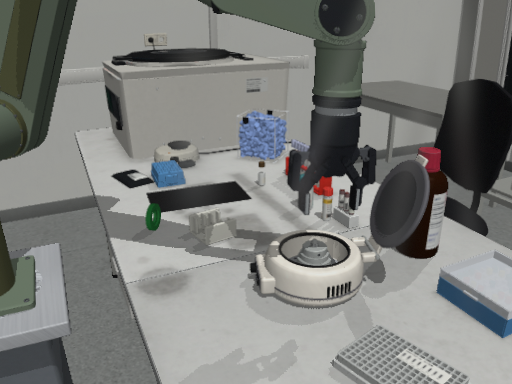

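```bash
python3 -c "
from station import env
print(env.job_done())"
```

```text
the job is handed in; nothing more can be done
None
```

The three rings are on the spindle in order, and I handed the job in at about 31 s of the 72 s allowed; the system reported no verdict. I took the wide spacer from the rack, laid it recess-down on the bare worktop, regripped it from above and lowered it onto the hub. The middle spacer and then the collar went straight from the mat onto the stack.

My last wrist-camera check, with everything released and the gripper clear:

| Ring | Top height measured | Top height expected | Distance from the spindle axis |
|---|---|---|---|
| Wide spacer | 54.1 mm | 54 mm | about 0.7 mm |
| Middle spacer | 64.1 mm | 64 mm | about 0.6 mm |
| Collar | 77.9 mm | 78 mm | about 0.7 mm |

- **Level:** each ring's tilt measured 0.004 rad or less.
- **Bystanders:** I never went near the vial or the capped containers, and they stand upright in the last side view. The gripper hides part of the teal container there, and I did not measure their positions again.
- **Shortfall:** the arm could tilt the wide ring only about 36–45° instead of the planned 58°, because a wrist joint reached its limit. I let it fall the rest of the way and confirmed it lay flat with its plain face up.
- **Disagreement:** the gripper opening read 1–4 mm less than each ring's diameter, and the arm's position reading wandered by about 1 mm. I therefore aligned the middle spacer and the collar from repeated camera views.

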